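# Bring the travel tin out from under the hook rail onto the coaster

## Task

Pick up the aluminium travel tin by its black handle, bring it out from under the brass hook rail without knocking the rail or the keyring on it, and set it down upright on the grey stone coaster so that its base does not hang over the edge. Keep the tin level, set it down rather than drop it, let go, and leave everything else on the dresser where it stands.

Things in the scene. Friction and masses are not known exactly. Their poses are not given: they have to be found in the camera images.
- tin: Loose closed aluminium travel tin: upright cylinder 84 mm across (86 at the lid band), 60 mm high, 0.2 to 0.4 kg, with a rigid arched handle on its lid. Too wide to grip round its body. Origin: centre of its underside, z up, x along the handle. Starts on the dresser under the rail, handle within 15 degrees of square to the rail, so roughly in line with the robot.
- tin_handle: Black arched handle, fixed to the tin; same origin and axes as the tin. A round bar 10 mm thick in the tin's x-z plane: straight top 34 mm long along x, its centreline 100 mm above the tin's underside with 35 mm of free space between it and the lid; two legs 25 mm either side of the tin's axis.
- grip (a point): Middle of the handle's straight top bar, on its centreline, 100 mm above the tin's underside; x axis along the bar, z up.
- rail: Fixed brass-tone hook rail, a 12 mm bar along its own y on two 12 mm posts 170 mm either side of the middle (feet 32 mm across, balls up to 238 mm high). Origin: on the dresser below the bar's middle; -x points square out, roughly to the robot. Two hooks, 130 mm either side of the middle, reach 30 mm to -x and down to 191 mm height.
- coaster: Loose grey stone coaster, 120 x 120 x 10 mm, 0.38 kg, flat on the dresser to the robot's left or right front. Origin: centre of its underside; its top is 10 mm above it.
- dish: Blue ceramic trinket plate, 100 mm across, 18 mm high, lying on the other front side from the coaster. Origin: centre of its underside. Leave alone.
- jar: Small amber jar with white cap, 36 mm across, 55 mm high, standing under the rail 130 mm to the -y side of its middle. Origin: centre of its underside. Leave alone.
- photo: Clear acrylic photo block with a beach picture, 24 x 130 x 90 mm high, standing beyond the rail. Origin: centre of its underside. Leave alone.
- clock: White round alarm clock about 97 mm high, standing beyond the rail. Origin: centre of its underside. Leave alone.
- perfume: Green glass perfume bottle, 48 mm across, 120 mm high, on the right. Origin: centre of its underside. Leave alone.
- chest: Fixed dark wooden jewelry chest with a drawer, 150 x 200 x 130 mm, on the left. Origin: centre of its underside. Leave alone.
- hairbrush: Hairbrush lying bristles up on the right: wooden paddle with black bristles, 210 mm long, 60 mm wide, 30 mm high. Origin: centre of its underside. Leave alone.
- bar (a point): Middle of the rail's bar, centreline 225 mm above the dresser. The bar runs over the tin's handle, straight above it or up to 12 mm beyond it seen from the robot, so a gripper coming straight down is blocked: lean the tool 30 to 45 degrees, fingers pointing down and away from the robot, under the bar, and bring the tin out towards the robot.
- keyring: Red plastic keyring swinging from the rail's hook at the rail's +y side, hanging down to about 115 mm above the dresser. Origin: where it hangs. Leave alone.
- chest_drawer0 (a joint): Drawer of the jewelry chest, m pulled out; 0 = shut, as it starts. Leave shut.
Not all that is in view belongs to the job. There is more than one size of the tin; the job needs the smallest.

How it is judged:
By the outcome, as a careful person would: the job done as asked, in the order asked, and still so for the second after the job is handed in, with the robot touching nothing.
It also fails if it takes over 40 s, if anything falls off the work surface, if the arm or the gripper's body presses on something with over 40 N, if the wrist force passes 120 N, or if a joint passes its speed limit or range.

## Robot

A 7-joint arm with a two-finger parallel gripper is mounted at the origin on the work surface. World frame = base frame: x ahead of the robot, y to its left, z up, the work surface at z = 0. Lengths are in m, angles in rad, forces in N, time in s.
With the tool pointing down it reaches from about 0.4 to 0.75 m from the base axis. Payload 19.5 kg.
Tool frame: the origin (TCP) lies at the very end of the fingers, on their centre line; the grasp point (between the pads) lies 19 mm behind it; x points along the fingers, y is the direction in which the jaws open and shut, and the axes are right-handed (so a half turn about x gives the same grasp; the last joint's range is limited). The gripper opens to 85 mm and grips with 20 to 120 N. Pads are 22 mm wide; open, the fingers measure 114 mm over their backs; the gripper's body (76 mm by 85 mm) begins 54 mm behind the grasp point. The pads swing forward as they close: fully open they stand 13 mm farther back than shut.
Start: joints at [-1.273, 0.707, -0.028, 1.485, 0.022, 0.951, -0.075], TCP at [0.192, 0.542, 0.197] pointing down, gripper open.
Joint ranges: [-2.71, 2.71], [-0.32, 2.16], [-1.57, 1.52], [0, 2.45], [-1.46, 4.6], [0, 2.02], [-2.83, 2.83]. Speed limits (rad/s): [1.89, 1.89, 2.57, 2.57, 3.01, 3.01, 3.01].

## Interface

Orientations are given as a 3x3 rotation matrix whose columns are the frame's x, y, z axes.
In Python, from bench import sense, get_image, job_done gives the robot as it stands. The module is installed in compiled form; this text tells all that it offers.
- The arm moves only by the tool apply_moves, never from a script. Its argument "steps" is a list of rows, each a list of 5 numbers: the opening, from 0 (shut) to 1 (fully open), then the shift along the world's x, y, z in m, then the turn about the world's z in rad. A call has exactly 10 rows; each row shifts and turns the commanded pose from where the row before left it; what a row does not reach is not made up. A row lasts 1/10 s, in which the tool goes at most 50 mm and 8.59 degrees, less where a joint would pass 70% of its speed; a pose out of reach is approached as far as the arm can. A call with a gripper value outside its range is refused whole. The fingers move at their own pace and stop on an object; "force" is the grip in N (left out, the last holds). Time passes only in rows, so rows that do not move let the fingers close, or fill a call up. It gives the time, the measured TCP pose, the force and the opening at its end, in the units of the state.
- sense(): the state, without advancing time (a new reading comes with each control period).
- get_image(name): name is "scene" or "top" or "wrist"; returns a dict with "frame" (400x640x3 uint8, blue, green, red), "range_z" (400x640 float32, m along the optical axis (not along the pixel's ray), 0 where there is no reading), "fx", "fy", "cx", "cy" (pixels), "cam_to_world" (4x4, takes a point from camera to world coordinates). Camera axes: x right, y down, z forward; pixel columns grow to the right and rows downward; lengths in m; the calibration is good to about 2 mm. The wrist camera is an equidistant fisheye: a pixel r from the principal point sees the ray r / f radians off the axis. A picture is of the moment at which its call begins.
- job_done(): hands the job in, once; it reports no verdict.
The state is a dict: "t": time; "joint_pos": joint angles; "qd": joint speeds; "joint_efforts": joint torques, N m; "position": TCP position; "ee_rot": TCP orientation; "contact_force": force on the tool from outside, world axes, zero at the start; "ft_torque": the same for the moment, N m; "finger_gap": opening from 0.0 (shut) to 1.0 (fully open).
Only numpy, scipy, OpenCV 4.12 (cv2) and the standard library are available. Lean on these libraries where they do the work, as an engineer would, in place of code of your own. Each camera call takes 0.05 s, during which the arm holds its last target. There are 200 camera calls.

## Working session

There is one attempt and no reset: what is moved stays moved. The work goes in short steps, Python scripts to look and compute and a tool call to move; the robot and the scene stay as the last step left them, time stands still between calls to the robot, and variables do not carry over. Pictures are saved under pics/ and viewed, about 8 in all and at most 12, crops included, and the job is handed in when it is done.

Besides the shell and the picture viewer there is one more tool, called after "Emit:" by a JSON object that holds its "method" and its "body", one argument or row to a line. apply_moves: Moves the arm, as the interface text tells. Its arguments: {"type":"object","properties":{"steps":{"type":"array","items":{"type":"array","items":{"type":"number"}}},"force":{"type":"number"}},"required":["steps"]}

```bash
mkdir -p pics; ls; cat > h.py <<'E'
import numpy as np, cv2
from bench import sense,get_image,job_done
def px2w(im,u,v,z=None):
    d=im['range_z'][int(v),int(u)] if z is None else z
    p=np.array([(u-im['cx'])/im['fx']*d,(v-im['cy'])/im['fy']*d,d,1])
    return (im['cam_to_world']@p)[:3]
def cloud(im):
    h,w=im['range_z'].shape;u,v=np.meshgrid(np.arange(w),np.arange(h));d=im['range_z']
    p=np.stack([(u-im['cx'])/im['fx']*d,(v-im['cy'])/im['fy']*d,d,np.ones_like(d)],-1)
    return (p@im['cam_to_world'].T)[...,:3]
E
python3 - <<'E'
from h import *
import pickle
s=sense();print(s)
I={n:get_image(n) for n in('scene','top')}
pickle.dump(I,open('I.pkl','wb'))
for n in I:
    cv2.imwrite(f'pics/{n}0.png',I[n]['frame']);print(n,I[n]['fx'],I[n]['cam_to_world'].round(3))
E
```

```text
pics
{'t': 0.0, 'joint_pos': array([-1.27269174,  0.70709136, -0.02763537,  1.48504364,  0.02201352,
        0.95088941, -0.07551589]), 'qd': array([-0.00081749, -0.00045194,  0.00027183,  0.00017443,  0.00050858,
        0.00023181,  0.00193605]), 'joint_efforts': array([-2.63498005e-03, -8.83209443e+01,  1.23375222e+00, -2.36171401e+01,
        1.67617964e-02,  6.29496601e-03,  3.07206744e-05]), 'position': array([0.19153981, 0.54181906, 0.19672349]), 'ee_rot': array([[-3.41641068e-04,  3.33296204e-01,  9.42822106e-01],
       [-1.07595968e-03,  9.42821493e-01, -3.33296377e-01],
       [-9.99999363e-01, -1.12830630e-03,  3.65067343e-05]]), 'contact_force': array([ 0.86423667, -0.02906448,  0.03951087]), 'ft_torque': array([ 0.00287781, -0.06275049, -0.01759285]), 'finger_gap': 0.9964563852747356}
scene 479.7436455614171 [[ 0.88   0.339 -0.334  1.089]
 [ 0.475 -0.64   0.604 -0.876]
 [-0.009 -0.69  -0.724  1.187]
 [ 0.     0.     0.     1.   ]]
top 409.4891272897221 [[-2.300e-02 -9.930e-01  1.200e-01  4.570e-01]
 [-1.000e+00  2.300e-02 -4.000e-03  5.000e-03]
 [ 1.000e-03 -1.200e-01 -9.930e-01  1.234e+00]
 [ 0.000e+00  0.000e+00  0.000e+00  1.000e+00]]
```

View pics/scene0.png

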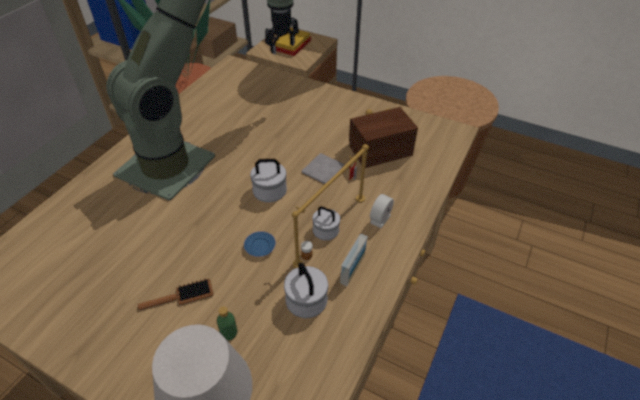

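View pics/top0.png

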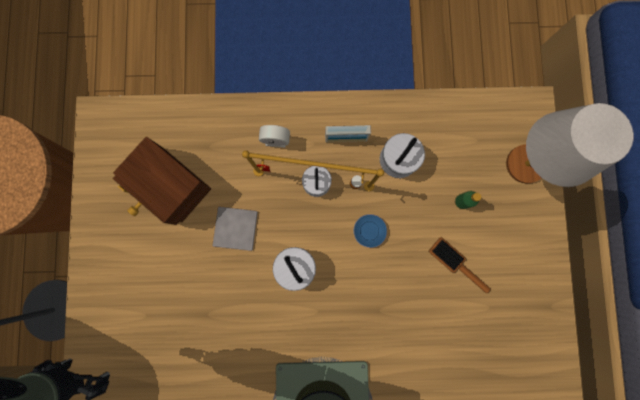

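Candidates for the tin in the top view are A (317,180) under the rail, B (294,268) in front, and C (404,155) right of the rail. A looks smallest and sits under the bar, so I'll measure all three and check A in one crop.

```bash
python3 - <<'E'
from h import *
import pickle
I=pickle.load(open('I.pkl','rb'));T=I['top'];P=cloud(T);S=cloud(I['scene'])
np.set_printoptions(precision=3,suppress=True)
def rep(n,m,Q):
    q=Q[m]; (c,sz,a)=cv2.minAreaRect((q[:,:2]*1000).astype(np.float32)); print(n,m.sum(),'ctr',np.array(c),'size',np.array(sz),'ang',round(a,1),'z',np.median(q[:,2]),q[:,2].max())
def near(Q,x,y,r): return np.hypot(Q[...,0]-x,Q[...,1]-y)<r
for n,(u,v) in dict(A=(310,188),B=(283,275),C=(395,165)).items():
    w=px2w(T,u,v); print(n,w)
    for nm,Q in(('top',P),('scene',S)):
        rep(n+nm+' lid',near(Q,w[0],w[1],.08)&(abs(Q[...,2]-w[2])<.008),Q)
        rep(n+nm+' hdl',near(Q,w[0],w[1],.08)&(Q[...,2]>w[2]+.028)&(Q[...,2]<w[2]+.08),Q)
for nm,Q in(('top',P),('scene',S)):
    b=(abs(Q[...,2]-.228)<.012)&(Q[...,0]>.5)&(Q[...,0]<.9)&(abs(Q[...,1])<.3)
    rep('rail '+nm,b,Q)
    q=Q[b]; 
    if len(q)>5:
        print(np.polyfit(q[:,1],q[:,0],1),q[:,1].min(),q[:,1].max())
    rep('coaster '+nm,near(Q,*px2w(T,235,230)[:2],.1)&(abs(Q[...,2]-.01)<.004),Q)
    rep('dish '+nm,near(Q,*px2w(T,370,230)[:2],.07)&(Q[...,2]>.006),Q)
print('coaster c',px2w(T,235,230),[px2w(T,*p) for p in((215,208),(257,210),(253,249),(214,246))])
c=cv2.resize(T['frame'][130:290,200:440],None,fx=3.3,fy=3.3,interpolation=cv2.INTER_CUBIC);cv2.imwrite('pics/crop1.png',c)
E
```

```text
A [0.631 0.02  0.058]
Atop lid 601 ctr [655.013   2.176] size [81.608 82.134] ang 88.4 z 0.05847661694631934 0.0657206576735394
Atop hdl 62 ctr [656.99    3.453] size [ 8.497 57.674] ang 88.7 z 0.10174874089853769 0.10696155849139388
Ascene lid 411 ctr [660.124   1.534] size [85.125 81.777] ang 40.5 z 0.060581317470857154 0.0657138350943427
Ascene hdl 68 ctr [658.246   4.508] size [59.702 13.409] ang 1.9 z 0.10185486946758937 0.11095526087241092
B [0.386 0.1   0.082]
Btop lid 1132 ctr [401.162  77.17 ] size [117.492 104.013] ang 25.8 z 0.08203893793396788 0.08959975814265198
Btop hdl 159 ctr [404.546  70.82 ] size [80.687 13.644] ang 30.0 z 0.14220286456668796 0.15028534449404218
Bscene lid 520 ctr [405.74   76.067] size [118.812  99.155] ang 18.7 z 0.08427782555877272 0.09036996620202875
Bscene hdl 145 ctr [406.48   71.756] size [82.767 18.212] ang 30.1 z 0.13992631036471015 0.1505254733835919
C [ 0.688 -0.225  0.083]
Ctop lid 939 ctr [ 713.92  -243.664] size [118.742  93.834] ang 54.5 z 0.08238936666918728 0.09010018088747951
Ctop hdl 147 ctr [ 721.732 -248.99 ] size [13.68  76.436
[... 518 characters left out ...]
4923272395287 0.013976380789929799
dish top 614 ctr [ 507.524 -153.323] size [98.088 95.049] ang 88.8 z 0.011821921143003511 0.022331776250252844
rail scene 455 ctr [671.462   9.274] size [353.492  20.227] ang 80.8 z 0.23084904976025067 0.23998105152503868
[0.162 0.672] -0.1657699017851446 0.18382135731902338
coaster scene 603 ctr [517.779 245.961] size [171.192 184.782] ang 41.0 z 0.010698648390816023 0.013977328724747773
dish scene 551 ctr [ 503.548 -146.664] size [105.026 120.606] ang 53.0 z 0.01207357291657396 0.024839942138386917
coaster c [0.517 0.248 0.005] [array([ 0.585,  0.31 , -0.001]), array([ 0.576,  0.183, -0.001]), array([0.459, 0.195, 0.001]), array([ 0.471,  0.312, -0.001])]
```

View pics/crop1.png

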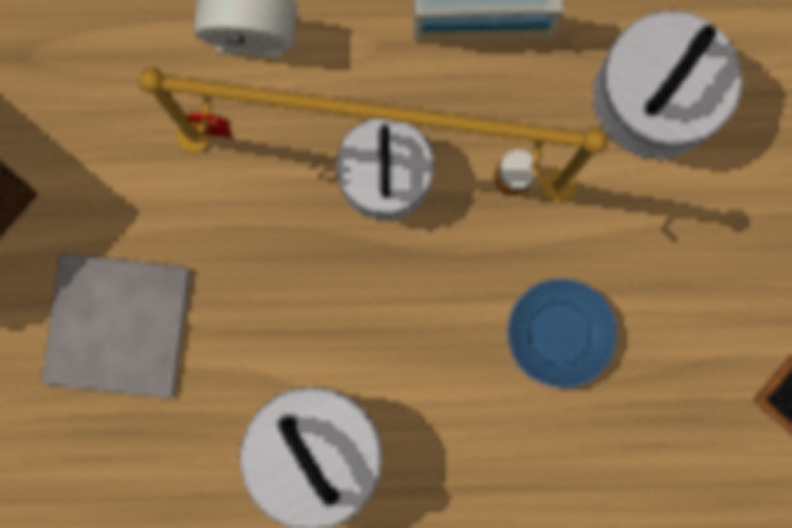

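A is the job's tin: lid about 82 mm across at z ≈ 0.060, handle top ≈ 0.105, centre ≈ (0.657, 0.003). B and C have lids about 105–118 mm across, at 0.083 or more. The bar passes at x ≈ 0.670 there. The moves have no tilt command, so next I'll see what the arm can do in free space above the scene.

Emit:
{"method": "apply_moves", "body": {
  "steps": [
    [1, 0, 0, 0.04, 0],
    [1, 0.02, -0.04, 0.02, 0.034],
    [1, 0.02, -0.04, 0.02, 0.034],
    [1, 0.02, -0.04, 0.02, 0.034],
    [1, 0.02, -0.04, 0.02, 0.034],
    [1, 0.02, -0.04, 0.02, 0.034],
    [1, 0.02, -0.04, 0.02, 0.034],
    [1, 0.02, -0.04, 0.02, 0.034],
    [1, 0.02, -0.04, 0.02, 0.034],
    [1, 0.02, -0.04, 0.0, 0.034]
  ]
}}

```text
t: 1.1
position: [0.3725, 0.1806, 0.399]
ee_rot: [[0.003, 0.032, 0.999], [0.001, 0.999, -0.032], [-1.0, 0.002, 0.003]]
contact_force: [1.4, 0.3, -1.1]
finger_gap: 0.999
```

Emit:
{"method": "apply_moves", "body": {
  "steps": [
    [1, 0.045, -0.018, 0, 0.003],
    [1, 0.045, -0.018, 0, 0.003],
    [1, 0.045, -0.018, 0, 0.003],
    [1, 0.045, -0.018, 0, 0.003],
    [1, 0.045, -0.018, 0, 0.003],
    [1, 0.045, -0.018, 0, 0.003],
    [1, 0.045, -0.018, 0, 0.003],
    [1, 0.045, -0.018, 0, 0.003],
    [1, 0.045, -0.018, 0, 0.003],
    [1, 0.045, -0.018, 0, 0]
  ]
}}

```text
t: 2.1
position: [0.7041, 0.0315, 0.3748]
ee_rot: [[0.006, 0.124, 0.992], [0.06, 0.99, -0.124], [-0.998, 0.061, -0.001]]
contact_force: [0.2, -0.3, -1.5]
finger_gap: 1.002
```

```bash
python3 -c "
from h import *
s=sense();print(s['joint_pos'].round(3),s['position'],s['ee_rot'].round(3))"
```

```text
[-0.078  1.013  0.358  0.129 -0.4    1.998  1.391] [0.70408938 0.03149629 0.37483862] [[ 0.006  0.124  0.992]
 [ 0.06   0.99  -0.124]
 [-0.998  0.061 -0.001]]
```

Emit:
{"method": "apply_moves", "body": {
  "steps": [
    [1, 0, 0, 0.03, 0],
    [1, 0, 0, 0.03, 0],
    [1, 0, 0, 0.03, 0],
    [1, 0, 0, 0.03, 0],
    [1, 0, 0, 0.03, 0],
    [1, 0, 0, 0.03, 0],
    [1, 0, 0, 0.03, 0],
    [1, 0, 0, 0.03, 0],
    [1, 0, 0, 0, 0],
    [1, 0, 0, 0, 0]
  ]
}}

```text
t: 3.1
position: [0.616, 0.0296, 0.529]
ee_rot: [[0.109, 0.128, 0.986], [0.066, 0.989, -0.136], [-0.992, 0.08, 0.099]]
contact_force: [-0.5, 0.4, -0.0]
finger_gap: 1.001
```

```bash
python3 -c "
from h import *
s=sense();print(s['joint_pos'].round(3),s['position'],s['ee_rot'].round(3))"
```

```text
[-0.091  0.699  0.159  0.31  -0.19   2.024  1.37 ] [0.61598418 0.02958414 0.52899017] [[ 0.109  0.128  0.986]
 [ 0.066  0.989 -0.136]
 [-0.992  0.08   0.099]]
```

Emit:
{"method": "apply_moves", "body": {
  "steps": [
    [1, 0, 0, -0.03, 0],
    [1, 0, 0, -0.03, 0],
    [1, 0, 0, -0.03, 0],
    [1, 0, 0, -0.03, 0],
    [1, 0, 0, -0.03, 0],
    [1, 0, 0, -0.03, 0],
    [1, 0, 0, 0, 0],
    [1, 0, 0, 0, 0],
    [1, 0, 0, 0, 0],
    [1, 0, 0, 0, 0]
  ]
}}

```text
t: 4.1
position: [0.6177, 0.0298, 0.3613]
ee_rot: [[0.111, 0.129, 0.985], [0.067, 0.988, -0.137], [-0.992, 0.081, 0.101]]
contact_force: [0.6, -0.3, -0.2]
finger_gap: 1.0
```

```bash
python3 -c "
from h import *
s=sense();print(s['joint_pos'].round(3),s['position'],s['ee_rot'].round(3))"
```

```text
[-0.136  0.6    0.154  1.126 -0.157  1.311  1.455] [0.61772651 0.02982412 0.36134142] [[ 0.111  0.129  0.985]
 [ 0.067  0.988 -0.137]
 [-0.992  0.081  0.101]]
```

The tool's lean persists once the wrist joint's limit has forced it. So pushing up and out against that limit should build the lean I need.

Emit:
{"method": "apply_moves", "body": {
  "steps": [
    [1, 0, 0, 0.05, 0],
    [1, 0, 0, 0.05, 0],
    [1, 0, 0, 0.05, 0],
    [1, 0.03, 0, 0.04, 0],
    [1, 0.03, 0, 0.04, 0],
    [1, 0.03, 0, 0.04, 0],
    [1, 0.03, 0, 0.04, 0],
    [1, 0.03, 0, 0.04, 0],
    [1, 0.03, 0, 0.04, 0],
    [1, 0.03, 0, 0.04, 0]
  ]
}}

```text
t: 5.1
position: [0.6622, 0.0312, 0.572]
ee_rot: [[0.294, 0.125, 0.947], [0.082, 0.984, -0.156], [-0.952, 0.124, 0.28]]
contact_force: [-0.5, -0.7, -0.0]
finger_gap: 1.003
```

```bash
cat > st.py <<'E'
from h import *
s=sense();print(s['t'],s['joint_pos'].round(3),s['position'].round(4),s['finger_gap'],s['contact_force'].round(1));print(s['ee_rot'].round(3)); x=s['ee_rot'][:,0];print('tilt',np.degrees(np.arccos(-x[2])),'az',np.degrees(np.arctan2(x[1],x[0])))
E
python3 st.py
```

```text
5.1 [-0.074  0.754  0.473  0.067 -0.525  2.025  1.348] [0.6622 0.0312 0.572 ] 1.0030667145441121 [-0.5 -0.7 -0. ]
[[ 0.294  0.125  0.947]
 [ 0.082  0.984 -0.156]
 [-0.952  0.124  0.28 ]]
tilt 17.795632440713973 az 15.576680522244047
```

Emit:
{"method": "apply_moves", "body": {
  "steps": [
    [1, 0, -0.005, 0.05, 0],
    [1, 0, -0.005, 0.05, 0],
    [1, 0, -0.005, 0.05, 0],
    [1, 0, -0.005, 0.05, 0],
    [1, 0, -0.005, 0.05, 0],
    [1, 0.02, -0.005, 0.045, 0],
    [1, 0.02, -0.005, 0.045, 0],
    [1, 0.02, 0, 0.045, 0],
    [1, 0.02, 0, 0.045, 0],
    [1, 0.02, 0, 0.045, 0]
  ]
}}

```text
t: 6.1
position: [0.5856, 0.0067, 0.7357]
ee_rot: [[0.551, 0.103, 0.828], [0.089, 0.98, -0.18], [-0.83, 0.173, 0.53]]
contact_force: [-1.1, -0.0, -0.4]
finger_gap: 1.0
```

```bash
python3 st.py
```

```text
6.1 [-0.019  0.519  0.466  0.012 -0.551  2.025  1.341] [0.5856 0.0067 0.7357] 0.9995083659236771 [-1.1 -0.  -0.4]
[[ 0.551  0.103  0.828]
 [ 0.089  0.98  -0.18 ]
 [-0.83   0.173  0.53 ]]
tilt 33.89698551321907 az 9.149534056768054
```

Emit:
{"method": "apply_moves", "body": {
  "steps": [
    [1, 0.02, 0, 0.045, 0],
    [1, 0.02, 0, 0.045, 0],
    [1, 0.02, 0, 0.045, 0],
    [1, 0.02, 0, 0.045, 0],
    [1, -0.02, 0, -0.045, 0.02],
    [1, -0.02, 0, -0.045, 0.02],
    [1, -0.02, 0, -0.045, 0.02],
    [1, -0.01, 0, -0.045, 0.02],
    [1, 0, 0, -0.045, 0.02],
    [1, 0, 0, -0.045, 0]
  ]
}}

```text
t: 7.1
position: [0.6422, -0.019, 0.6454]
ee_rot: [[0.426, 0.159, 0.891], [0.159, 0.956, -0.247], [-0.891, 0.247, 0.382]]
contact_force: [-0.0, -0.5, -0.1]
finger_gap: 1.002
```

```bash
python3 st.py
```

```text
7.1 [ 0.088  0.677  0.458  0.    -0.678  2.023  1.302] [ 0.6422 -0.019   0.6454] 1.0021702411744364 [-0.  -0.5 -0.1]
[[ 0.426  0.159  0.891]
 [ 0.159  0.956 -0.247]
 [-0.891  0.247  0.382]]
tilt 27.05039212238086 az 20.509778513673037
```

The elbow hit its straight limit, and coming down undid some of the lean. I'll bend it by moving inwards, then push up again with the tool turned a little to take out the roll.

Emit:
{"method": "apply_moves", "body": {
  "steps": [
    [1, -0.04, 0, -0.02, 0.05],
    [1, -0.045, 0, 0, 0.06],
    [1, -0.045, 0, 0.0, 0.06],
    [1, -0.045, 0, 0.0, 0.06],
    [1, -0.03, 0.01, 0.03, 0.06],
    [1, 0, 0.01, 0.045, 0.06],
    [1, 0, 0, 0.05, 0.06],
    [1, 0.01, 0, 0.045, 0.05],
    [1, 0.01, 0, 0.045, 0],
    [1, 0.01, 0, 0.045, 0]
  ]
}}

```text
t: 8.1
position: [0.5885, 0.0053, 0.7082]
ee_rot: [[0.471, -0.059, 0.88], [0.26, 0.963, -0.075], [-0.843, 0.264, 0.469]]
contact_force: [0.6, 2.0, -0.7]
finger_gap: 0.995
```

```bash
python3 st.py
```

```text
8.1 [ 0.106  0.548  0.348  0.076 -0.683  2.025  1.463] [0.5885 0.0053 0.7082] 0.995456464451139 [ 0.6  2.  -0.7]
[[ 0.471 -0.059  0.88 ]
 [ 0.26   0.963 -0.075]
 [-0.843  0.264  0.469]]
tilt 32.54130734056677 az 28.879123136809362
```

Emit:
{"method": "apply_moves", "body": {
  "steps": [
    [1, -0.012, 0, -0.02, 0],
    [1, -0.015, 0, -0.025, 0],
    [1, -0.02, 0, -0.033, 0],
    [1, -0.025, 0, -0.04, 0],
    [1, -0.025, 0, -0.04, 0],
    [1, -0.025, 0, -0.04, 0],
    [1, 0, 0, -0.02, 0],
    [1, 0, 0, 0.0, 0],
    [1, 0, 0, 0.0, 0],
    [1, 0, 0, 0, 0]
  ]
}}

```text
t: 9.1
position: [0.5315, 0.0126, 0.5896]
ee_rot: [[0.479, -0.056, 0.876], [0.269, 0.959, -0.086], [-0.835, 0.277, 0.475]]
contact_force: [-0.2, -0.5, -0.4]
finger_gap: 1.001
```

```bash
python3 st.py
```

```text
9.1 [-0.217  0.184  0.485  1.235 -0.488  1.317  1.817] [0.5315 0.0126 0.5896] 1.0009603843166959 [-0.2 -0.5 -0.4]
[[ 0.479 -0.056  0.876]
 [ 0.269  0.959 -0.086]
 [-0.835  0.277  0.475]]
tilt 33.354864945062594 az 29.323738569564043
```

The elbow is bent again and the lean of 33° has held. The 16° jaw roll is about the round bar itself, so it does no harm. I'll descend on the approach line in front of the rail and look from there.

Emit:
{"method": "apply_moves", "body": {
  "steps": [
    [1, 0, -0.008, -0.02, -0.01],
    [1, 0, -0.008, -0.037, -0.01],
    [1, 0, -0.008, -0.04, -0.01],
    [1, 0, -0.008, -0.04, -0.01],
    [1, 0, -0.008, -0.04, -0.01],
    [1, 0.002, -0.008, -0.04, 0],
    [1, 0.003, -0.008, -0.04, 0],
    [1, 0.003, -0.008, -0.033, 0],
    [1, 0, 0, 0.0, 0],
    [1, 0, 0, 0, 0]
  ]
}}

```text
t: 10.1
position: [0.5399, -0.0515, 0.2997]
ee_rot: [[0.492, -0.007, 0.871], [0.246, 0.96, -0.131], [-0.835, 0.278, 0.474]]
contact_force: [-0.1, -0.2, -0.0]
finger_gap: 1.0
```

```bash
python3 st.py; python3 - <<'E'
from h import *
s=sense();R=s['ee_rot'];W=get_image('wrist');S=get_image('scene')
cv2.imwrite('pics/w1.png',W['frame']);import pickle;pickle.dump((W,S,s),open('J.pkl','wb'))
print('cam in tool',R.T@(W['cam_to_world'][:3,3]-s['position']),W['fx'])
G=np.array([.657,.003,.1]);a=R[:,0]
bar=np.array([.670,.003,.225]); d=np.array([.16,.987,0])
Tt=G+.019*a
# gripper frame distance of bar line
for o in(-.06,-.03,0,.03,.06): print('bar pt in tool frame at grasp',R.T@(bar+o*d-Tt))
# scene cloud handle refine
Q=cloud(S); m=(np.hypot(Q[...,0]-.657,Q[...,1]-.003)<.05)&(Q[...,2]>.092)&(Q[...,2]<.112);q=Q[m];print(m.sum(),q.mean(0),cv2.minAreaRect((q[:,:2]*1000).astype(np.float32)))
v,u=np.nonzero(m);print('px',u.min(),u.max(),v.min(),v.max())
E
```

```text
10.1 [ 0.098  0.393  0.261  2.004 -1.061  0.577  2.689] [ 0.5399 -0.0515  0.2997] 0.9998165337863681 [-0.1 -0.2 -0. ]
[[ 0.492 -0.007  0.871]
 [ 0.246  0.96  -0.131]
 [-0.835  0.278  0.474]]
tilt 33.36554147598183 az 26.52631022428804
cam in tool [-0.17623926  0.00128318 -0.08244674] 309.70691628693146
bar pt in tool frame at grasp [-0.13627019 -0.02210554  0.07001868]
bar pt in tool frame at grasp [-0.12663524  0.00629997  0.07031328]
bar pt in tool frame at grasp [-0.11700028  0.03470548  0.07060789]
bar pt in tool frame at grasp [-0.10736533  0.06311099  0.0709025 ]
bar pt in tool frame at grasp [-0.09773037  0.0915165   0.0711971 ]
62 [0.66222419 0.00236238 0.10168984] ((658.547607421875, 3.07035756111145), (58.178871154785156, 11.61235523223877), 0.02298499271273613)
px 318 335 206 215
```

View pics/w1.png

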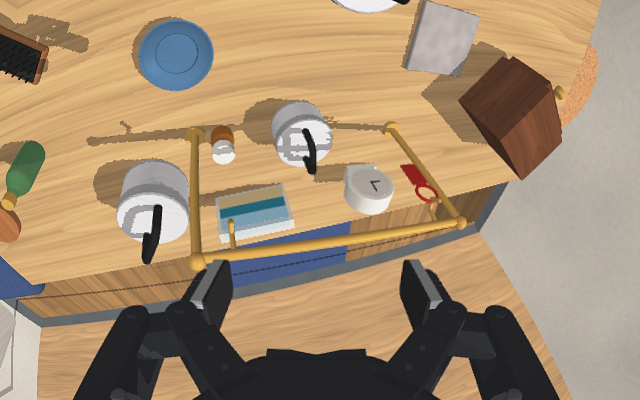

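The view shows the tin at (300,150) with its handle to (310,170), the bar from (198,262) to (460,222), and the keyring at (420,185), well aside. The camera sits on the near side of the gripper, so the bar clears the gripper body by about 20 mm. Next I'll advance along the tool axis and stop short to check.

Emit:
{"method": "apply_moves", "body": {
  "steps": [
    [1, 0.01, 0.0047, -0.0168, 0],
    [1, 0.01, 0.0047, -0.0168, 0],
    [1, 0.01, 0.0047, -0.0168, 0],
    [1, 0.01, 0.0047, -0.0168, 0],
    [1, 0.01, 0.0047, -0.0168, 0],
    [1, 0.01, 0.0047, -0.0168, 0],
    [1, 0.01, 0.0047, -0.0168, 0],
    [1, 0.01, 0.0047, -0.0168, 0],
    [1, 0.01, 0.0047, -0.0168, 0],
    [1, 0, 0, 0, 0]
  ]
}}

```text
t: 11.2
position: [0.6342, -0.0098, 0.1519]
ee_rot: [[0.484, -0.009, 0.875], [0.249, 0.96, -0.127], [-0.839, 0.279, 0.467]]
contact_force: [-0.9, -0.2, 0.3]
finger_gap: 1.002
```

```bash
python3 st.py; python3 - <<'E'
from h import *
S=get_image('scene');cv2.imwrite('pics/s2.png',cv2.resize(S['frame'][100:290,200:440],None,fx=3.3,fy=3.3,interpolation=cv2.INTER_CUBIC))
E
```

```text
11.2 [ 3.900e-01  7.620e-01 -4.580e-01  1.942e+00 -1.190e+00  2.000e-03
  2.822e+00] [ 0.6342 -0.0098  0.1519] 1.002060666312419 [-0.9 -0.2  0.3]
[[ 0.484 -0.009  0.875]
 [ 0.249  0.96  -0.127]
 [-0.839  0.279  0.467]]
tilt 32.97201926016484 az 27.189688437272636
```

View pics/s2.png

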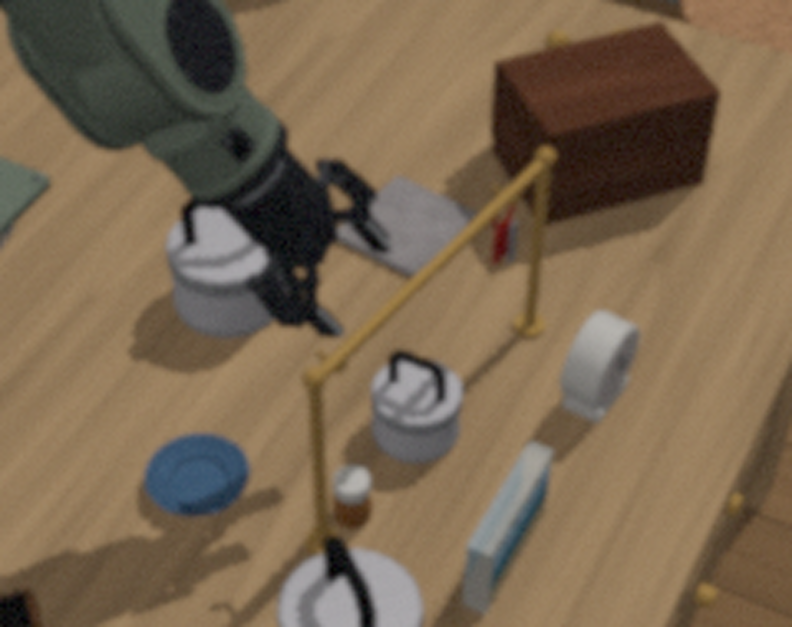

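The wrist is close to two joint limits (q6 ≈ 0, q7 ≈ 2.82). I'll fit a small kinematic model from the logged states to see which orientations are feasible at the handle.

```bash
cat > kin.py <<'E'
import numpy as np, itertools
from scipy.optimize import least_squares
from scipy.spatial.transform import Rotation as Ro
D=[([-1.27269174,0.70709136,-0.02763537,1.48504364,0.02201352,0.95088941,-0.07551589],[.19154,.54182,.19672],[[0,.3333,.9428],[-.001,.9428,-.3333],[-1,-.001,0]]),
([-.078,1.013,.358,.129,-.4,1.998,1.391],[.7041,.0315,.3748],[[.006,.124,.992],[.06,.99,-.124],[-.998,.061,-.001]]),
([-.136,.6,.154,1.126,-.157,1.311,1.455],[.6177,.0298,.3613],[[.111,.129,.985],[.067,.988,-.137],[-.992,.081,.101]]),
([-.217,.184,.485,1.235,-.488,1.317,1.817],[.5315,.0126,.5896],[[.479,-.056,.876],[.269,.959,-.086],[-.835,.277,.475]]),
([.098,.393,.261,2.004,-1.061,.577,2.689],[.5399,-.0515,.2997],[[.492,-.007,.871],[.246,.96,-.131],[-.835,.278,.474]]),
([.39,.762,-.458,1.942,-1.19,.002,2.822],[.6342,-.0098,.1519],[[.484,-.009,.875],[.249,.96,-.127],[-.839,.279,.467]]),
([.106,.548,.348,.076,-.683,2.025,1.463],[.5885,.0053,.7082],[[.471,-.059,.88],[.26,.963,-.075],[-.843,.264,.469]])]
def fk(q,p,sg):
    h,L1,L2,L3,o1,o7=p; z=lambda a:Ro.from_euler('z',a);y=lambda a:Ro.from_euler('y',a)
    R=z(sg[0]*q[0]+o1)*y(q[1]); P=np.array([0,0,h])+R.apply([0,0,L1])
    R=R*z(sg[1]*q[2])*y(q[3]); P=P+R.apply([0,0,L2])
    R=R*z(sg[2]*q[4])*y(q[5]); P=P+R.apply([0,0,L3])
    R=R*z(sg[3]*q[6]+o7)
    return P,R.as_matrix()[:,[2,1,0]]*np.array([1,1,-1])
def fit():
    best=None
    for sg in itertools.product([1,-1],repeat=4):
        f=lambda p:np.concatenate([np.r_[(P-np.array(d[1]))*3,(R-np.array(d[2])).ravel()] for d in D for P,R in[fk(d[0],p,sg)]])
        r=least_squares(f,[.36,.4,.4,.3,0,0])
        if best is None or r.cost<best[0]: best=(r.cost,r.x,sg,r.fun)
    return best
LO=np.array([-2.71,-.32,-1.57,0,-1.46,0,-2.83]);HI=np.array([2.71,2.16,1.52,2.45,4.6,2.02,2.83])
E
python3 - <<'E'
from kin import *
np.set_printoptions(precision=3,suppress=True)
c,p,sg,f=fit();print(c,p,sg,abs(f).max());np.save('p.npy',np.r_[p,sg])
G=np.array([.658,.0035,.1]);rng=np.random.default_rng(0)
for tilt in(25,30,35,40,45):
  for half in (0,1):
   for roll in(0,10,20):
    t=np.radians(tilt);X=np.array([np.sin(t),0,-np.cos(t)]);Rr=np.array([X,[0,1,0],np.cross(X,[0,1,0])]).T
    Rt=Ro.from_euler('x',np.radians(roll)).as_matrix()@Rr
    if half: Rt=Rt*np.array([1,-1,-1])
    T=G+.015*Rt[:,0]; b=None
    for k in range(8):
        q0=rng.uniform(LO,HI) if k else np.array(D[5][0])
        g=lambda q:np.r_[3*(fk(q,p,sg)[0]-T),(fk(q,p,sg)[1]-Rt).ravel()]
        r=least_squares(g,np.clip(q0,LO+.01,HI-.01),bounds=(LO,HI))
        if b is None or r.cost<b.cost-1e-7: b=r
    print(tilt,half,roll,round(b.cost,6),b.x)
E
```

```text
0.003041401768237787 [ 0.302  0.517  0.294  0.326 -0.041  1.533] (-1, -1, -1, -1) 0.02354153768951464
25 0 0 0.0 [-0.137  0.859  0.164  1.803 -1.192  0.127  2.681]
25 0 10 0.0 [ 0.084  0.864 -0.073  1.798 -1.2    0.151  2.75 ]
25 0 20 0.0 [ 0.266  0.904 -0.249  1.782 -1.182  0.216  2.779]
25 1 0 0.0 [-0.147  0.86   0.183  1.803 -1.232  0.139 -0.425]
25 1 10 0.0 [ 0.095  0.865 -0.094  1.798 -1.154  0.137 -0.433]
25 1 20 0.0 [-0.432  1.372  1.474  1.782  4.389  1.674 -0.309]
30 0 0 0.0 [ 0.516  1.24  -1.3    1.893  1.884  1.108  0.06 ]
30 0 10 0.0 [ 0.627  1.35  -1.459  1.889  1.874  1.086  0.134]
30 0 20 0.0 [ 0.44   0.966 -0.581  1.873  2.632  0.103 -0.944]
30 1 0 0.0 [-0.574  1.143  1.128  1.893  4.414  0.927 -0.083]
30 1 10 0.0 [ 0.156  0.874 -0.203  1.889  3.526  0.132  1.2  ]
30 1 20 0.0 [ 0.511  1.013 -0.736  1.873  2.056  0.203  2.818]
35 0 0 0.0 [ 0.285  0.954 -0.621  1.979  2.236  0.566 -0.536]
35 0 10 0.0 [ 0.163  0.887 -0.215  1.974  3.29   0.31  -1.699]
35 0 20 0.0 [ 0.687  1.262 -1.232  1.959  2.071  0.699 -0.146]
35 1 0 0.0 [-0.191  0.882  0.255  1.979  3.633  0.364  0.9
[... 186 characters left out ...]
.401]
40 0 10 0.0 [ 0.399  1.002 -0.666  2.053  2.649  0.575 -0.913]
40 0 20 0.0 [ 0.033  0.931  0.167  2.038  3.93   0.711 -2.445]
40 1 0 0.019822 [ 0.616  1.458 -1.57   1.863  2.057  1.282 -2.83 ]
40 1 10 0.0 [-0.262  0.97   0.555  2.053  3.945  0.796  0.555]
40 1 20 0.0 [ 0.667  1.24  -1.143  2.038  2.359  0.705  2.704]
45 0 0 0.0 [ 0.045  0.932 -0.165  2.129  2.983  0.71  -1.403]
45 0 10 0.0 [-0.183  0.969  0.394  2.125  3.696  0.852 -2.301]
45 0 20 0.0 [ 0.694  1.357 -1.269  2.111  2.459  0.913 -0.432]
45 1 0 0.0 [ 0.376  1.082 -0.811  2.129  2.511  0.938  2.452]
45 1 10 0.0 [-0.082  0.944  0.212  2.125  3.579  0.78   1.023]
45 1 20 0.0 [ 0.656  1.265 -1.116  2.111  2.569  0.811  2.525]
```

```bash
cat > sim.py <<'E'
from kin import *
P_=np.load('p.npy');p=P_[:6];sg=P_[6:]
from bench import sense
s=sense();q0=s['joint_pos'];Pm,Rm=fk(q0,p,sg);R0=s['ee_rot'];pos0=s['position']
B=[Rm.T@R0,pos0-Pm]
def step(q,T,R):
    g=lambda x:np.r_[10*(fk(x,p,sg)[0]+B[1]-T),3*(fk(x,p,sg)[1]@B[0]-R).ravel(),.03*(x-q)]
    return least_squares(g,np.clip(q,LO+1e-4,HI-1e-4),bounds=(LO,HI)).x
def run(wps,verbose=True):
    q=q0;T=pos0.copy();R=R0.copy()
    for n,d,yaw in wps:
        for i in range(n):
            P,Rq=fk(q,p,sg);T=P+B[1]+np.array(d)/n
            R=Ro.from_euler('z',yaw/n).as_matrix()@(Rq@B[0]);qn=step(q,T,R);dm=abs(qn-q).max();q=qn
        P,Rq=fk(q,p,sg);Rq=Rq@B[0];x=Rq[:,0]
        if verbose:print(q,'pos',P+B[1],'tilt',np.degrees(np.arctan2(x[0],-x[2])),'lat',np.degrees(np.arcsin(x[1])),'jaw',Rq[:,1],'lastdq',dm)
    return q
E
cat > t.py <<'E'
from sim import *
np.set_printoptions(precision=2,suppress=True)
for yaw in(-.7,-1.0):
  for xin,zd in((-.15,0.05),(-.2,.0),(-.2,.1)):
    print(yaw,xin,zd)
    run([(8,(-.08,0,.13),0),(10,(0,0.0,0),yaw),(8,(xin+.08,0,zd-.13),0),(10,(0,0,0),-yaw),(8,(-xin,0.0,-zd),0),(4,(.031,.017,-.0644),0)])
E
python3 t.py
```

```text
-0.7 -0.15 0.05
[ 0.19  0.4  -0.03  2.01 -0.92  0.4   2.47] pos [ 0.55 -0.01  0.28] tilt 30.010767622654278 lat 14.374036669864958 jaw [-0.01  0.96  0.28] lastdq 0.05143761925959023
[-0.64  0.46  0.77  2.06 -0.85  0.25  1.58] pos [ 0.55 -0.01  0.28] tilt 32.331545648551106 lat -7.0115804633425824 jaw [0.61 0.74 0.28] lastdq 0.11508431179197387
[-0.46  0.44  0.44  2.26 -0.94  0.    1.63] pos [ 0.49 -0.01  0.23] tilt 28.388601539783618 lat -7.398599606697218 jaw [0.64 0.73 0.24] lastdq 0.011723228500324812
[ 0.41  0.43 -0.42  2.21 -0.54  0.1   2.09] pos [ 0.5  -0.01  0.23] tilt 26.169802872275103 lat 11.361035168378356 jaw [0.02 0.97 0.23] lastdq 0.0589346772323166
[ 0.19  0.68 -0.18  1.82 -0.49  0.24  2.02] pos [ 0.65 -0.01  0.18] tilt 26.174389372025612 lat 11.363089917547589 jaw [0.02 0.97 0.23] lastdq 0.05514007495908202
[ 0.16  0.82 -0.22  1.77 -0.5   0.12  2.03] pos [0.68 0.01 0.12] tilt 26.173653768715287 lat 11.363011340831418 jaw [0.02 0.97 0.23] lastdq 0.035433297226630245
-0.7 -0.2 0.0
[ 0.19  0.4  -0.03  2.01 -0.92  0.4   2.47] pos [ 0.55 -0.01  0.28] tilt 30.01076762265427
[... 4137 characters left out ...]
66007 jaw [0.8  0.53 0.28] lastdq 0.12889186288515164
[-0.98  0.46  1.01  2.36 -0.89  0.06  1.26] pos [ 0.43 -0.01  0.25] tilt 29.320523401618374 lat -15.869508510511572 jaw [0.8  0.53 0.28] lastdq 0.054251604112219076
[ 0.73  0.32 -0.74  2.32 -0.36  0.12  1.92] pos [ 0.44 -0.01  0.27] tilt 28.192786094416643 lat 12.821338624880275 jaw [0.01 0.97 0.25] lastdq 0.11157760427315944
[ 0.31  0.71 -0.36  1.89 -0.31  0.11  1.89] pos [ 0.64 -0.01  0.17] tilt 28.197161158424816 lat 12.825215713851586 jaw [0.01 0.97 0.25] lastdq 0.0682214063435782
[ 0.25  0.86 -0.35  1.84 -0.31  0.    1.9 ] pos [0.67 0.01 0.1 ] tilt 28.19670771427109 lat 12.8254053968389 jaw [0.01 0.97 0.25] lastdq 0.03571761318409872
```

```bash
cat > t2.py <<'E'
import sim; from sim import *
np.set_printoptions(precision=2,suppress=True)
def setst(q,pos,R):
    sim.q0=np.array(q);Pm,Rm=fk(q,p,sg);sim.R0=np.array(R);sim.pos0=np.array(pos);sim.B[0]=Rm.T@sim.R0;sim.B[1]=sim.pos0-Pm
print('validate');setst(*D[3]);run([(8,(.008,-.064,-.29),-.05)]);run([(8,(.008,-.064,-.29),-.05),(10,(.0943,.0417,-.1478),0)])
setst(q0,pos0,R0)
carry=[(5,(-.012,0,.03),0),(10,(-.15,0.02,.05),0),(12,(0.01,.235,0.02),-1.2),(6,(0,0,-.08),0)]
print('A direct');run([(6,(.031,.017,-.0644),0)]+carry)
print('A2 relax in place');run([(4,(-.03,-.02,.03),.0),(6,(-.03,0,-.06),0),(8,(.091,.037,-.035),0)]+carry)
print('B wiggle');run([(6,(-.08,0,.13),0),(6,(0,0.0,0),-.7),(4,(-.07,0,-.08),0),(6,(0,0,0),.7),(8,(.15,0,-.05),0),(6,(.01,.01,-.08),0)]+carry)
E
python3 t2.py
```

```text
validate
[ 0.07  0.39  0.3   2.   -1.06  0.6   2.68] pos [ 0.54 -0.05  0.3 ] tilt 30.487029030420963 lat 14.161823448541417 jaw [-0.01  0.96  0.28] lastdq 0.16879661283124747
[ 0.07  0.39  0.3   2.   -1.06  0.6   2.68] pos [ 0.54 -0.05  0.3 ] tilt 30.487029030420963 lat 14.161823448541417 jaw [-0.01  0.96  0.28] lastdq 0.16879661283124747
[ 0.38  0.77 -0.45  1.93 -1.2   0.    2.83] pos [ 0.64 -0.01  0.15] tilt 29.988939045299873 lat 14.263002685650394 jaw [-0.01  0.96  0.28] lastdq 0.031948633285033834
A direct
[ 0.31  0.89 -0.41  1.83 -1.19  0.    2.82] pos [0.67 0.   0.09] tilt 28.241585629433594 lat 14.761626441977587 jaw [-0.01  0.96  0.28] lastdq 0.02203857294506184
[ 0.26  0.81 -0.29  1.85 -1.19  0.1   2.78] pos [0.66 0.   0.12] tilt 28.246466825711156 lat 14.761609819595236 jaw [-0.01  0.96  0.28] lastdq 0.023135221337111378
[ 0.43  0.58 -0.53  2.19 -1.21  0.    2.77] pos [0.52 0.02 0.19] tilt 25.209151568163467 lat 15.25934884202163 jaw [-0.01  0.96  0.28] lastdq 0.030805127479955452
[-1.31  1.04  1.39  1.64 -0.83  0.94  0.47] pos [0.53 0.25 0.22] tilt 23.30260373442863 lat -
[... 2301 characters left out ...]
712841635215 jaw [0.02 0.97 0.23] lastdq 0.03251700031412221
[ 0.21  0.77 -0.27  1.88 -0.49  0.08  2.03] pos [0.64 0.   0.13] tilt 26.174827355326226 lat 11.390875023966725 jaw [0.02 0.97 0.23] lastdq 0.01361761705732012
[ 0.31  0.52 -0.4   2.23 -0.51  0.    2.01] pos [0.5  0.02 0.19] tilt 24.04130915977667 lat 11.602034054582372 jaw [0.02 0.97 0.23] lastdq 0.03072366023881834
[-1.31  0.99  1.3   1.62 -0.69  0.96  0.33] pos [0.51 0.26 0.22] tilt 19.925678048865937 lat -16.739258584892475 jaw [0.92 0.33 0.23] lastdq 0.15202353169749117
[-1.29  1.08  1.2   1.71 -0.81  0.8   0.38] pos [0.51 0.26 0.14] tilt 19.92463796408761 lat -16.740217281784435 jaw [0.92 0.33 0.23] lastdq 0.02533137212330372
```

The local-IK model reproduces the logged moves, so I'll use it to pick a carry path that doesn't hit a limit and tilt the tin. I'll refine the coaster centre in the same step.

```bash
cat > t3.py <<'E'
import sim; from sim import *
import pickle; from h import *
np.set_printoptions(precision=3,suppress=True)
T=pickle.load(open('I.pkl','rb'))['top'];P=cloud(T);f=T['frame'].astype(int);sat=f.max(-1)-f.min(-1)
m=(np.hypot(P[...,0]-.522,P[...,1]-.249)<.1)&(sat<22)&(f.max(-1)>70)&(P[...,2]>-.005)&(P[...,2]<.03)
q=P[m];print('coaster',m.sum(),cv2.minAreaRect((q[:,:2]*1000).astype(np.float32)),np.median(q,0))
def carry(wps):
    q=q0;dev=0;mq=0;mn=9
    for k,(n,d,yaw) in enumerate(wps):
        for i in range(n):
            Pq,Rq=fk(q,p,sg);T=Pq+B[1]+np.array(d)/n;R=Ro.from_euler('z',yaw/n).as_matrix()@(Rq@B[0])
            qn=step(q,T,R);Rn=fk(qn,p,sg)[1]@B[0]
            if k>0: dev+=np.degrees(np.arccos(np.clip((np.trace(Rn.T@R)-1)/2,-1,1)));mq=max(mq,(abs(qn-q)/(.07*np.array([1.89,1.89,2.57,2.57,3.01,3.01,3.01]))).max());mn=min(mn,qn[5])
            q=qn
        if k==0: X=(fk(q,p,sg)[1]@B[0])[:,0]
    Pq,Rq=fk(q,p,sg);print('dev',round(dev,2),'spd',round(mq,2),'minq6',round(mn,3),q,Pq+B[1])
for yaw in(.5,0,-.5,-.9,-1.3):
  for (x1,z1) in((-.06,.09),(-.06,.14)):
    print(yaw,x1,z1,end=' ')
    carry([(6,(.031,.017,-.0644),0),(5,(-.005,0,.02),0),(12,(x1,0.0,z1-.02),0),(24,(-.135-x1+.005,.246,0),yaw),(8,(0,0,-z1+.04),0),(6,(0,0,-.03),0)])
E
python3 t3.py
```

```text
coaster 1528 ((522.8541259765625, 248.18106079101562), (118.31402587890625, 117.4871597290039), 82.3483657836914) [0.522 0.248 0.009]
0.5 -0.06 0.09 dev 2.23 spd 0.26 minq6 0.0 [-0.013  0.82  -0.492  1.991 -1.093  0.     2.82 ] [0.545 0.25  0.113]
0.5 -0.06 0.14 dev 2.24 spd 0.43 minq6 0.0 [-0.013  0.82  -0.492  1.991 -1.018  0.     2.745] [0.545 0.25  0.113]
0 -0.06 0.09 dev 5.89 spd 0.38 minq6 0.0 [-0.43   0.714 -0.051  1.979 -1.442  0.     2.498] [0.554 0.255 0.131]
0 -0.06 0.14 dev 5.82 spd 0.76 minq6 0.0 [-0.458  0.714 -0.026  1.978 -1.099  0.     2.137] [0.553 0.258 0.131]
-0.5 -0.06 0.09 dev 3.53 spd 0.67 minq6 0.0 [-0.871  0.784  0.413  1.989 -1.366  0.     1.746] [0.546 0.254 0.119]
-0.5 -0.06 0.14 dev 2.86 spd 0.61 minq6 0.0 [-0.928  0.807  0.463  1.989 -1.166  0.     1.507] [0.543 0.259 0.116]
-0.9 -0.06 0.09 dev 1.94 spd 0.86 minq6 0.0 [-1.239  1.052  1.078  1.878 -1.144  0.478  0.994] [0.541 0.25  0.113]
-0.9 -0.06 0.14 dev 0.06 spd 0.72 minq6 0.017 [-1.251  1.054  1.031  1.905 -1.141  0.396  0.968] [0.536 0.25  0.104]
-1.3 -0.06 0.09 dev 1.83 spd 1.08 minq6 0.0 [-1.288  1.248  1.355  1.655 -0.956  0.891  0.372] [0.541 0.25  0.112]
-1.3 -0.06 0.14 dev 0.06 spd 0.87 minq6 0.017 [-1.31   1.27   1.351  1.668 -0.947  0.867  0.344] [0.536 0.25  0.104]
```

Emit:
{"method": "apply_moves", "body": {
  "steps": [
    [1, 0.005, 0.003, -0.011, 0],
    [1, 0.005, 0.003, -0.011, 0],
    [1, 0.005, 0.003, -0.011, 0],
    [1, 0.005, 0.003, -0.011, 0],
    [1, 0.005, 0.003, -0.011, 0],
    [1, 0.006, 0.002, -0.01, 0],
    [1, 0, 0, 0, 0],
    [1, 0, 0, 0, 0],
    [1, 0, 0, 0, 0],
    [1, 0, 0, 0, 0]
  ]
}}

```text
t: 12.25
position: [0.6726, 0.0016, 0.0965]
ee_rot: [[0.463, -0.01, 0.886], [0.253, 0.96, -0.122], [-0.849, 0.281, 0.447]]
contact_force: [-0.0, 0.9, 0.8]
finger_gap: 1.004
```

```bash
python3 st.py; python3 - <<'E'
from h import *
S=get_image('scene');cv2.imwrite('pics/s3.png',cv2.resize(S['frame'][130:260,250:400],None,fx=4.5,fy=4.5,interpolation=cv2.INTER_CUBIC))
E
```

```text
12.25 [ 3.230e-01  8.890e-01 -4.110e-01  1.829e+00 -1.185e+00  1.000e-03
  2.825e+00] [0.6726 0.0016 0.0965] 1.0037761717430747 [-0.   0.9  0.8]
[[ 0.463 -0.01   0.886]
 [ 0.253  0.96  -0.122]
 [-0.849  0.281  0.447]]
tilt 31.87633643231975 az 28.649593813557683
```

View pics/s3.png

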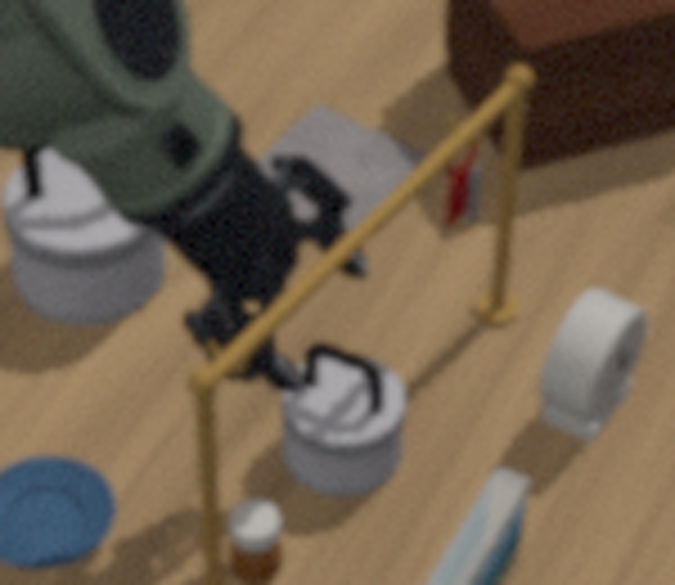

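The fingers straddle the handle in front of the bar, with clear space to the bar and the keyring. I'll go down 12 mm more and close.

Emit:
{"method": "apply_moves", "body": {
  "steps": [
    [1, -0.001, 0.002, -0.004, 0],
    [1, -0.001, 0.002, -0.004, 0],
    [1, -0.001, 0.002, -0.004, 0],
    [1, 0, 0, 0, 0],
    [0.5, 0, 0, 0, 0],
    [0.3, 0, 0, 0, 0],
    [0.1, 0, 0, 0, 0],
    [0, 0, 0, 0, 0],
    [0, 0, 0, 0, 0],
    [0, 0, 0, 0, 0]
  ],
  "force": 70
}}

```text
t: 13.3
position: [0.6736, 0.0061, 0.0876]
ee_rot: [[0.455, -0.01, 0.891], [0.256, 0.959, -0.12], [-0.853, 0.282, 0.439]]
contact_force: [-0.2, -0.2, -0.2]
finger_gap: 0.005
```

```bash
python3 st.py
```

```text
13.3 [ 3.110e-01  9.050e-01 -4.050e-01  1.821e+00 -1.187e+00  1.000e-03
  2.825e+00] [0.6736 0.0061 0.0876] 0.004680065112470885 [-0.2 -0.2 -0.2]
[[ 0.455 -0.01   0.891]
 [ 0.256  0.959 -0.12 ]
 [-0.853  0.282  0.439]]
tilt 31.44273409816116 az 29.35202143988315
```

The fingers shut completely (gap 0.005, where a 10 mm bar should give about 0.12), so they missed the bar. I'll look.

```bash
python3 - <<'E'
from h import *
np.set_printoptions(precision=4,suppress=True)
S=get_image('scene');W=get_image('wrist');T=get_image('top')
a=cv2.resize(S['frame'][160:250,270:360],(540,540),interpolation=cv2.INTER_CUBIC)
cv2.imwrite('pics/s4.png',a)
cv2.imwrite('pics/w4.png',W['frame'])
for n,I in(('top',T),('scene',S)):
    Q=cloud(I);m=(np.hypot(Q[...,0]-.657,Q[...,1]-.003)<.05)&(abs(Q[...,2]-.06)<.006);q=Q[m]
    print(n,m.sum(),cv2.minEnclosingCircle((q[:,:2]*1000).astype(np.float32)),q[:,:2].mean(0))
E
```

```text
top 232 ((657.14697265625, 2.2406795024871826), 42.74215316772461) [0.6706 0.0104]
scene 392 ((658.640869140625, 3.1112513542175293), 44.797447204589844) [ 0.6611 -0.0036]
```

View pics/s4.png

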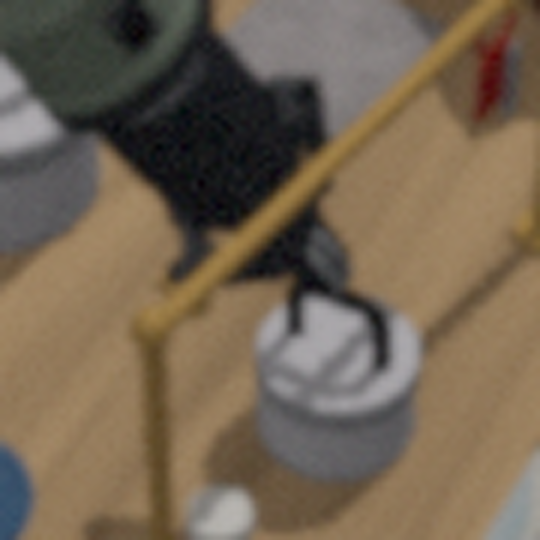

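View pics/w4.png

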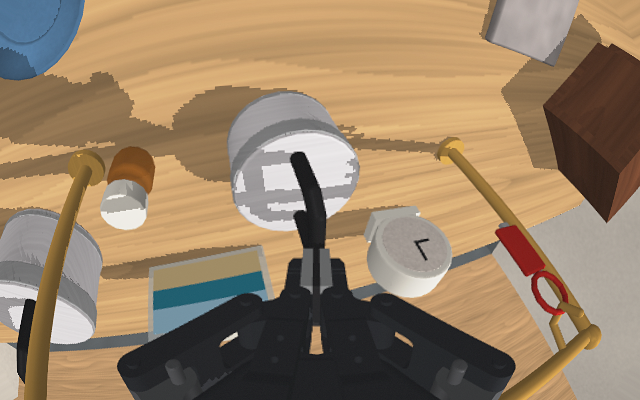

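The wrist view shows the shut fingertips at (315,270), over or beyond the handle's top with its near leg at (298,160). The tin hasn't moved. I'll compare the tips and the handle in 3D.

```bash
python3 - <<'E'
from h import *
np.set_printoptions(precision=3,suppress=True,linewidth=200)
S=get_image('scene');s=sense();Q=cloud(S);print(s['position'])
print('scene px grid (x,y,z) v 200..216, u 316..336')
for v in range(200,218,2):
    print(v,' '.join('%d,%d,%d'%tuple(1000*Q[v,u]) for u in range(316,336,2)))
# project bar ends & TCP into scene
M=np.linalg.inv(S['cam_to_world'])
def pr(I,w):
    c=np.linalg.inv(I['cam_to_world'])@np.r_[w,1];return np.array([I['fx']*c[0]/c[2]+I['cx'],I['fy']*c[1]/c[2]+I['cy']])
for w in([.641,.003,.1],[.675,.003,.1],s['position'],s['position']-.019*s['ee_rot'][:,0]): print(pr(S,w))
W=get_image('wrist')
def pw(w):
    c=np.linalg.inv(W['cam_to_world'])@np.r_[w,1];th=np.arctan2(np.hypot(c[0],c[1]),c[2]);ph=np.arctan2(c[1],c[0]);return W['cx']+W['fx']*th*np.cos(ph),W['cy']+W['fy']*th*np.sin(ph)
for w in([.632,.003,.07],[.632,.003,.095],[.641,.003,.1],[.675,.003,.1],s['position'],s['position']-.019*s['ee_rot'][:,0]): print('w',np.round(pw(w)))
E
```

```text
[0.674 0.006 0.088]
scene px grid (x,y,z) v 200..216, u 316..336
200 638,-26,159 647,-29,166 650,-22,161 650,-11,151 656,-8,151 656,4,138 602,128,-4 612,124,4 616,132,-1 623,132,1
202 644,-37,164 646,-27,155 651,-24,155 653,-16,148 656,-9,144 660,-4,141 662,5,132 615,119,0 621,122,0 625,129,-4
204 647,-43,162 642,-19,137 650,-23,145 652,-14,138 658,-12,139 661,-5,133 665,0,130 619,109,1 626,112,2 632,114,4
206 648,-43,155 587,84,0 649,-21,134 654,-18,134 657,-11,128 664,-11,132 669,-8,132 623,102,0 630,103,3 635,108,1
208 586,73,0 632,0,95 638,0,99 642,5,95 661,-17,127 663,-9,120 661,7,103 650,46,58 632,99,-1 640,98,3
210 588,68,-3 630,1,84 637,2,86 632,25,62 637,29,60 658,1,98 667,-2,106 672,1,106 678,2,107 665,45,58
212 620,7,63 631,1,74 637,1,78 636,18,60 642,20,62 649,20,65 653,25,62 659,28,62 679,0,102 684,4,99
214 622,3,59 633,-3,71 637,2,68 640,10,62 645,14,60 652,14,64 657,19,61 663,20,63 679,0,93 685,1,94
216 626,-3,59 633,-2,61 638,1,59 644,3,61 649,6,60 655,9,61 659,14,58 666,13,63 679,1,81 686,1,85
[321.123 207.36 ]
[331.064 211.242]
[331.011 213.139]
[327.866 209.655]
w [300. 169.]
w [312. 199.]
w [315. 218.]
w [314. 255.]
w [314. 237.]
w [313. 251.]
```

Both views put the shut tips about where the nominal grasp point is, just above the bar. The real finger reach is about 18 mm shorter than assumed here. I'll open, go about 18 mm lower, and close again.

Emit:
{"method": "apply_moves", "body": {
  "steps": [
    [1, 0, 0, 0, 0],
    [1, 0, 0, 0, 0],
    [1, 0, 0, 0, 0],
    [1, 0, 0, 0, 0],
    [1, 0, 0.001, -0.004, 0],
    [1, 0, 0.001, -0.005, 0],
    [1, 0, 0.001, -0.005, 0],
    [1, 0, 0.001, -0.004, 0],
    [1, 0, 0, 0, 0],
    [1, 0, 0, 0, 0]
  ]
}}

```text
t: 14.55
position: [0.6778, 0.0084, 0.0729]
ee_rot: [[0.446, -0.011, 0.895], [0.258, 0.959, -0.117], [-0.857, 0.283, 0.43]]
contact_force: [-0.4, -0.2, -0.3]
finger_gap: 1.003
```

```bash
python3 st.py; python3 - <<'E'
from h import *
W=get_image('wrist');cv2.imwrite('pics/w5.png',W['frame'][100:400,120:520])
E
```

```text
14.55 [ 3.020e-01  9.340e-01 -3.990e-01  1.801e+00 -1.182e+00  1.000e-03
  2.825e+00] [0.6778 0.0084 0.0729] 1.0025585056957877 [-0.4 -0.2 -0.3]
[[ 0.446 -0.011  0.895]
 [ 0.258  0.959 -0.117]
 [-0.857  0.283  0.43 ]]
tilt 31.005236690826365 az 30.07945881600103
```

View pics/w5.png

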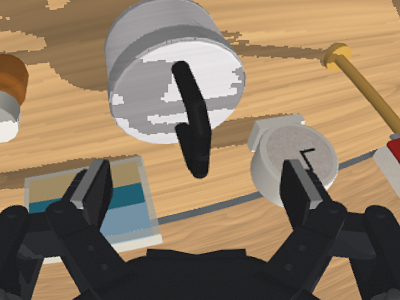

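```bash
python3 - <<'E'
from h import *
s=sense();W=get_image('wrist');R=s['ee_rot'];P=s['position']
def pw(w):
    c=np.linalg.inv(W['cam_to_world'])@np.r_[w,1];th=np.arctan2(np.hypot(c[0],c[1]),c[2]);ph=np.arctan2(c[1],c[0]);return np.round([W['cx']+W['fx']*th*np.cos(ph)-120,W['cy']+W['fy']*th*np.sin(ph)-100])
for y in(.042,-.042):
  for z in(-.011,.011):
    print('tip',y,z,[tuple(pw(P+R@[x,y,z])) for x in(0,-.013,-.02,-.03,-.04)])
for w in([.633,.0035,.06],[.633,.0035,.092],[.641,.0035,.1],[.658,.0035,.1],[.675,.0035,.1],[.683,.0035,.092],[.683,.0035,.06]):
    print('hdl',w,pw(w),'tool',(R.T@(np.array(w)-P)).round(4))
# measured handle in tool frame from wrist depth (equidistant)
d=W['range_z'];v,u=np.mgrid[0:400,0:640];rr=np.hypot(u-W['cx'],v-W['cy']);th=rr/W['fx'];k=np.where(rr>0,np.tan(th)/np.maximum(rr,1e-6),0)
c=np.stack([(u-W['cx'])*k*d,(v-W['cy'])*k*d,d,np.ones_like(d)],-1)@W['cam_to_world'].T
for (uu,vv) in((180,75),(190,95),(200,120),(201,150),(201,165),(105,168),(288,168),(95,185),(300,185)):
    w=c[vv+100,uu+120,:3];print((uu,vv),'world',w.round(3),'tool',(R.T@(w-P)).round(3))
E
```

```text
tip 0.042 -0.011 [(np.float64(261.0), np.float64(120.0)), (np.float64(265.0), np.float64(128.0)), (np.float64(268.0), np.float64(133.0)), (np.float64(272.0), np.float64(141.0)), (np.float64(276.0), np.float64(150.0))]
tip 0.042 0.011 [(np.float64(258.0), np.float64(151.0)), (np.float64(262.0), np.float64(161.0)), (np.float64(264.0), np.float64(167.0)), (np.float64(268.0), np.float64(176.0)), (np.float64(272.0), np.float64(186.0))]
tip -0.042 -0.011 [(np.float64(126.0), np.float64(120.0)), (np.float64(122.0), np.float64(128.0)), (np.float64(119.0), np.float64(133.0)), (np.float64(115.0), np.float64(141.0)), (np.float64(110.0), np.float64(149.0))]
tip -0.042 0.011 [(np.float64(129.0), np.float64(151.0)), (np.float64(125.0), np.float64(161.0)), (np.float64(123.0), np.float64(167.0)), (np.float64(119.0), np.float64(176.0)), (np.float64(115.0), np.float64(185.0))]
hdl [0.633, 0.0035, 0.06] [179.  69.] tool [-0.01   -0.0079 -0.0452]
hdl [0.633, 0.0035, 0.092] [195. 110.] tool [-0.0375  0.0011 -0.0315]
hdl [0.641, 0.0035, 0.1] [200. 133.] tool [-0.0408  0.0033 -0.0209]
hdl [0.658, 0.0035, 0.1] [199. 154.] tool [-0.0332  0.0031 -0.0056]
hdl [0.675, 0.0035, 0.1] [199. 171.] tool [-0.0256  0.003   0.0096]
hdl [0.683, 0.0035, 0.092] [195. 167.] tool [-0.0152  0.0006  0.0133]
hdl [0.683, 0.0035, 0.06] [181. 128.] tool [ 0.0122 -0.0085 -0.0005]
(180, 75) world [0.628 0.001 0.071] tool [-0.023 -0.007 -0.045]
(190, 95) world [0.627 0.002 0.087] tool [-0.036 -0.001 -0.039]
(200, 120) world [0.632 0.003 0.1  ] tool [-0.045  0.003 -0.029]
(201, 150) world [0.649 0.003 0.104] tool [-0.041  0.004 -0.012]
(201, 165) world [0.661 0.003 0.105] tool [-0.036  0.004 -0.001]
(105, 168) world [ 0.646 -0.044  0.105] tool [-0.055 -0.041 -0.009]
(288, 168) world [0.643 0.037 0.13 ] tool [-0.057  0.044 -0.01 ]
(95, 185) world [ 0.637 -0.048  0.119] tool [-0.072 -0.041 -0.01 ]
(300, 185) world [0.635 0.034 0.143] tool [-0.073  0.045 -0.011]
```

Measured by depth, the handle sits where I placed it, but the real fingertips end about 33 mm behind the reported TCP. The bar is now at tool x = -0.033 and should be about -0.048. I'll go roughly 16 mm deeper, slightly back from the rail.

Emit:
{"method": "apply_moves", "body": {
  "steps": [
    [1, -0.002, 0.001, -0.004, 0],
    [1, -0.002, 0.001, -0.004, 0],
    [1, -0.002, 0.001, -0.004, 0],
    [1, -0.002, 0.001, -0.004, 0],
    [1, 0, 0, 0, 0],
    [0.5, 0, 0, 0, 0],
    [0.2, 0, 0, 0, 0],
    [0, 0, 0, 0, 0],
    [0, 0, 0, 0, 0],
    [0, 0, 0, 0, 0]
  ],
  "force": 70
}}

```text
t: 15.65
position: [0.676, 0.0101, 0.0619]
ee_rot: [[0.434, -0.012, 0.901], [0.262, 0.958, -0.113], [-0.862, 0.285, 0.419]]
contact_force: [-0.7, 1.9, 2.5]
finger_gap: 0.145
```

```bash
python3 st.py; python3 - <<'E'
from h import *
s=sense();R=s['ee_rot'];P=s['position']
for o in(-.05,0,.05): print('rail',(R.T@(np.array([.67+.16*o,.003+.987*o,.225])-P)).round(4))
print('bar',(R.T@(np.array([.658,.0035,.1])-P)).round(4))
E
```

```text
15.65 [ 2.990e-01  9.530e-01 -3.970e-01  1.797e+00 -1.177e+00  1.000e-03
  2.825e+00] [0.676  0.0101 0.0619] 0.1453488213626232 [-0.7  1.9  2.5]
[[ 0.434 -0.012  0.901]
 [ 0.262  0.958 -0.113]
 [-0.862  0.285  0.419]]
tilt 30.44411535925748 az 31.11173746478552
rail [-0.1614 -0.0075  0.0621]
rail [-0.145   0.0397  0.0637]
rail [-0.1287  0.0869  0.0654]
bar [-0.0424  0.0047  0.0005]
```

It's gripped: gap 0.145, about 12 mm, with the bar between the pads. Before lifting I'll simulate the whole carry from this exact state.

```bash
cat > t4.py <<'E'
import sim; from sim import *
np.set_printoptions(precision=3,suppress=True)
off=pos0-np.array([.658,.0035,0]);VL=.07*np.array([1.89,1.89,2.57,2.57,3.01,3.01,3.01])
def go(wps):
    q=q0;out=[]
    for n,d,yaw in wps:
        dev=0;mq=0;mn=9
        for i in range(n):
            Pq,Rq=fk(q,p,sg);T=Pq+B[1]+np.array(d)/n;R=Ro.from_euler('z',yaw/n).as_matrix()@(Rq@B[0])
            qn=step(q,T,R);Rn=fk(qn,p,sg)[1]@B[0]
            dev+=np.degrees(np.linalg.norm(Ro.from_matrix(Rn.T@R).as_rotvec()));mq=max(mq,(abs(qn-q)/VL).max());mn=min(mn,qn[5]);q=qn
        print('dev %.2f spd %.2f minq6 %.3f'%(dev,mq,mn),q,fk(q,p,sg)[0]+B[1])
for yaw in(-.9,-1.2):
    o=Ro.from_euler('z',yaw).apply(off);tgt=np.array([.5225,.248,.011])+o;print(yaw,'TCP target',tgt)
    z1=.14;d=tgt-pos0
    go([(4,(0,0,.016),0),(12,(-.06,0,z1-.016),0),(18,(d[0]+.06,d[1],0),yaw),(8,(0,0,-.1),0),(6,(0,0,d[2]-z1+.1),0)])
E
python3 t4.py
```

```text
-0.9 TCP target [0.539 0.238 0.073]
dev 0.00 spd 0.13 minq6 0.022 [ 0.25   0.909 -0.302  1.791 -1.178  0.084  2.79 ] [0.676 0.01  0.078]
dev 0.01 spd 0.19 minq6 0.106 [ 0.109  0.614 -0.005  1.891 -1.017  0.365  2.539] [0.616 0.01  0.202]
dev 0.06 spd 1.04 minq6 0.031 [-1.292  0.937  1.242  1.843 -0.955  0.617  0.908] [0.539 0.238 0.202]
dev 0.01 spd 0.23 minq6 0.353 [-1.194  1.017  0.974  1.937 -1.226  0.353  1.1  ] [0.539 0.238 0.102]
dev 0.00 spd 0.11 minq6 0.257 [-1.15   1.034  0.865  1.951 -1.341  0.257  1.196] [0.539 0.238 0.073]
-1.2 TCP target [0.535 0.234 0.073]
dev 0.00 spd 0.13 minq6 0.022 [ 0.25   0.909 -0.302  1.791 -1.178  0.084  2.79 ] [0.676 0.01  0.078]
dev 0.01 spd 0.19 minq6 0.106 [ 0.109  0.614 -0.005  1.891 -1.017  0.365  2.539] [0.616 0.01  0.202]
dev 0.06 spd 1.19 minq6 0.041 [-1.315  1.077  1.409  1.704 -0.858  0.876  0.508] [0.535 0.233 0.202]
dev 0.00 spd 0.11 minq6 0.696 [-1.282  1.192  1.259  1.794 -1.037  0.696  0.58 ] [0.535 0.233 0.102]
dev 0.00 spd 0.05 minq6 0.648 [-1.271  1.227  1.211  1.808 -1.093  0.648  0.603] [0.535 0.234 0.073]
```

Emit:
{"method": "apply_moves", "body": {
  "steps": [
    [0, 0, 0, 0.004, 0],
    [0, 0, 0, 0.004, 0],
    [0, 0, 0, 0.004, 0],
    [0, 0, 0, 0.004, 0],
    [0, -0.004, 0, 0.008, 0],
    [0, -0.005, 0, 0.01, 0],
    [0, -0.005, 0, 0.01, 0],
    [0, -0.005, 0, 0.01, 0],
    [0, -0.005, 0, 0.01, 0],
    [0, -0.005, 0, 0.01, 0]
  ]
}}

```text
t: 16.65
position: [0.6465, 0.0099, 0.1368]
ee_rot: [[0.434, -0.012, 0.901], [0.261, 0.959, -0.114], [-0.862, 0.285, 0.419]]
contact_force: [0.8, 0.2, -3.3]
finger_gap: 0.08
```

```bash
python3 st.py; python3 - <<'E'
from h import *
np.set_printoptions(precision=4,suppress=True)
S=get_image('scene');Q=cloud(S);s=sense();c=s['position']-[.018,.0066,.0619]
m=(np.hypot(Q[...,0]-c[0],Q[...,1]-c[1])<.034)&(abs(Q[...,2]-c[2]-.06)<.018);q=Q[m]
A=np.c_[q[:,:2]-c[:2],np.ones(len(q))];k=np.linalg.lstsq(A,q[:,2],rcond=None)[0];r=abs(q[:,2]-A@k)<.006
k=np.linalg.lstsq(A[r],q[r,2],rcond=None)[0];print('tin exp',c,'lid plane slopes deg',np.degrees(k[:2]),'z',k[2],r.sum())
E
```

```text
16.65 [ 0.196  0.773 -0.181  1.862 -1.163  0.196  2.726] [0.6465 0.0099 0.1368] 0.08003048655968056 [ 0.8  0.2 -3.3]
[[ 0.434 -0.012  0.901]
 [ 0.261  0.959 -0.114]
 [-0.862  0.285  0.419]]
tilt 30.434785888585342 az 31.06841633947299
tin exp [0.6284 0.0035 0.0763] lid plane slopes deg [0.3883 2.2404] z 0.1377813474457377 159
```

Held: the load is 3.3 N, about 0.34 kg, and the tin has risen with the tool, level to about 2°. I'll continue out and up.

Emit:
{"method": "apply_moves", "body": {
  "steps": [
    [0, -0.005, 0, 0.01, 0],
    [0, -0.005, 0, 0.01, 0],
    [0, -0.005, 0, 0.01, 0],
    [0, -0.005, 0, 0.01, 0],
    [0, -0.005, 0, 0.01, 0],
    [0, -0.005, 0, 0.01, 0],
    [0, -0.004, 0.004, 0.003, -0.02],
    [0, -0.004, 0.006, 0, -0.03],
    [0, -0.004, 0.008, 0, -0.036],
    [0, -0.004, 0.008, 0, -0.036]
  ]
}}

```text
t: 17.7
position: [0.6003, 0.0365, 0.1987]
ee_rot: [[0.462, 0.107, 0.88], [0.206, 0.953, -0.224], [-0.863, 0.285, 0.418]]
contact_force: [0.3, -0.2, -2.0]
finger_gap: 0.084
```

```bash
python3 st.py; python3 - <<'E'
from h import *
S=get_image('scene');cv2.imwrite('pics/s6.png',cv2.resize(S['frame'][100:270,200:420],None,fx=3.2,fy=3.2,interpolation=cv2.INTER_CUBIC))
E
```

```text
17.7 [ 0.067  0.597 -0.104  2.002 -1.22   0.156  2.567] [0.6003 0.0365 0.1987] 0.08425288312886717 [ 0.3 -0.2 -2. ]
[[ 0.462  0.107  0.88 ]
 [ 0.206  0.953 -0.224]
 [-0.863  0.285  0.418]]
tilt 30.39441333585229 az 23.973600605431688
```

View pics/s6.png

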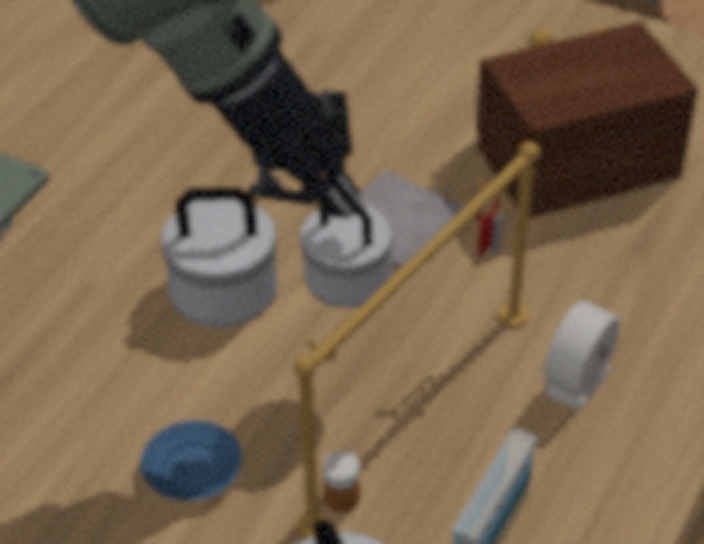

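The tin hangs upright in front of the rail at crop (345,255). The rail and keyring are undisturbed. On to the coaster.

Emit:
{"method": "apply_moves", "body": {
  "steps": [
    [0, -0.003, 0.009, 0.002, -0.04],
    [0, -0.003, 0.009, 0.002, -0.04],
    [0, -0.003, 0.009, 0.002, -0.04],
    [0, -0.003, 0.009, 0.002, -0.04],
    [0, -0.003, 0.009, 0.002, -0.04],
    [0, -0.003, 0.009, 0.002, -0.04],
    [0, -0.003, 0.009, 0.002, -0.04],
    [0, -0.003, 0.009, 0.002, -0.04],
    [0, -0.003, 0.009, 0.002, -0.04],
    [0, -0.003, 0.009, 0.002, -0.04]
  ]
}}

```text
t: 18.75
position: [0.5711, 0.1266, 0.2203]
ee_rot: [[0.505, 0.47, 0.724], [0.01, 0.836, -0.549], [-0.863, 0.284, 0.417]]
contact_force: [1.0, 0.1, -3.2]
finger_gap: 0.089
```

Emit:
{"method": "apply_moves", "body": {
  "steps": [
    [0, -0.003, 0.009, 0, -0.04],
    [0, -0.003, 0.009, 0, -0.04],
    [0, -0.003, 0.009, 0, -0.04],
    [0, -0.003, 0.009, 0, -0.04],
    [0, -0.003, 0.009, 0, -0.04],
    [0, -0.003, 0.009, 0, -0.04],
    [0, -0.003, 0.009, 0, -0.04],
    [0, -0.003, 0.009, 0, -0.04],
    [0, -0.003, 0.009, 0, -0.04],
    [0, -0.003, 0.009, 0, -0.04]
  ]
}}

```text
t: 19.75
position: [0.541, 0.2168, 0.2196]
ee_rot: [[0.468, 0.758, 0.454], [-0.187, 0.587, -0.788], [-0.864, 0.284, 0.417]]
contact_force: [-0.2, 0.0, -3.3]
finger_gap: 0.084
```

```bash
cat > chk.py <<'E'
from h import *
from scipy.spatial.transform import Rotation as Ro
np.set_printoptions(precision=4,suppress=True)
s=sense();y0=np.arctan2(.958,-.012);y=np.arctan2(s['ee_rot'][1,1],s['ee_rot'][0,1])
o=Ro.from_euler('z',y-y0).apply([.018,.0066,.0619]);c=s['position']-o;print('yaw',y-y0,'tin exp',c,'err to coaster',np.array([.5225,.248,.010])-c)
for n in('scene','top'):
    Q=cloud(get_image(n))
    for z0,t in((c[2]+.06,.012),):
        m=(np.hypot(Q[...,0]-c[0],Q[...,1]-c[1])<.055)&(abs(Q[...,2]-z0)<t);q=Q[m]
        if len(q)>20:
            A=np.c_[q[:,:2]-c[:2],np.ones(len(q))];k=np.linalg.lstsq(A,q[:,2],rcond=None)[0];print(n,'lid circle',cv2.minEnclosingCircle((q[:,:2]*1000).astype(np.float32)),'slopes',np.degrees(k[:2]),'z',k[2])
E
python3 st.py; python3 chk.py
```

```text
19.75 [-1.267  0.942  1.271  1.895 -1.037  0.616  1.014] [0.541  0.2168 0.2196] 0.0841234840446923 [-0.2  0.  -3.3]
[[ 0.468  0.758  0.454]
 [-0.187  0.587 -0.788]
 [-0.864  0.284  0.417]]
tilt 30.268343322741913 az -21.777228181947322
yaw -0.924448452361974 tin exp [0.5249 0.2272 0.1577] err to coaster [-0.0024  0.0208 -0.1477]
scene lid circle ((526.2842407226562, 225.8680419921875), 45.75712966918945) slopes [-0.3494  5.0824] z 0.21930777587205463
top lid circle ((521.52197265625, 227.70587158203125), 42.90628433227539) slopes [1.8077 2.5559] z 0.21726460891990612
```

Emit:
{"method": "apply_moves", "body": {
  "steps": [
    [0, -0.0005, 0.005, -0.01, 0],
    [0, -0.0005, 0.005, -0.012, 0],
    [0, -0.0005, 0.005, -0.014, 0],
    [0, -0.0005, 0.005, -0.016, 0],
    [0, 0, 0, -0.016, 0],
    [0, 0, 0, -0.016, 0],
    [0, 0, 0, -0.016, 0],
    [0, 0, 0, -0.016, 0],
    [0, 0, 0, -0.012, 0],
    [0, 0, 0, -0.006, 0]
  ]
}}

```text
t: 20.85
position: [0.5388, 0.2354, 0.0842]
ee_rot: [[0.467, 0.758, 0.455], [-0.188, 0.588, -0.787], [-0.864, 0.282, 0.417]]
contact_force: [1.2, -0.2, -3.4]
finger_gap: 0.088
```

```bash
python3 st.py; python3 chk.py; python3 - <<'E'
from h import *
S=get_image('scene');T=get_image('top')
a=cv2.resize(S['frame'][120:220,260:380],(480,400),interpolation=cv2.INTER_CUBIC);b=cv2.resize(T['frame'][180:280,185:265],(320,400),interpolation=cv2.INTER_CUBIC)
cv2.imwrite('pics/s7.png',np.hstack([a,b]))
E
```

```text
20.85 [-1.146  1.033  0.837  1.987 -1.423  0.226  1.257] [0.5388 0.2354 0.0842] 0.087890021786601 [ 1.2 -0.2 -3.4]
[[ 0.467  0.758  0.455]
 [-0.188  0.588 -0.787]
 [-0.864  0.282  0.417]]
tilt 30.227690836188152 az -21.923252662893994
yaw -0.9238752296714952 tin exp [0.5226 0.2457 0.0223] err to coaster [-0.0001  0.0023 -0.0123]
scene lid circle ((524.6112670898438, 245.17752075195312), 46.10702896118164) slopes [0.2378 4.4192] z 0.08432352421595318
top lid circle ((520.5053100585938, 243.3177032470703), 42.50846481323242) slopes [1.5363 1.756 ] z 0.08244557140707541
```

View pics/s7.png

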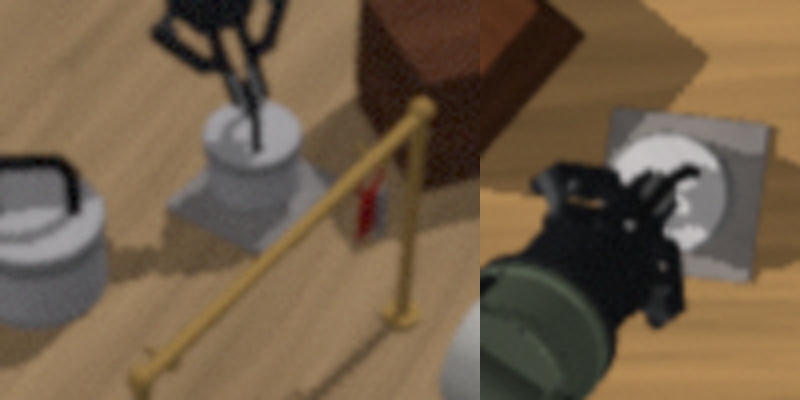

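The tin is over the coaster with about 12 mm to go. Both clouds put it within 5 mm of the coaster's centre, and the margin is 18 mm. Lowering gently.

Emit:
{"method": "apply_moves", "body": {
  "steps": [
    [0, 0, 0.001, -0.003, 0],
    [0, 0, 0.001, -0.003, 0],
    [0, 0, 0, -0.002, 0],
    [0, 0, 0, -0.001, 0],
    [0, 0, 0, -0.001, 0],
    [0, 0, 0, -0.001, 0],
    [0, 0, 0, -0.0005, 0],
    [0, 0, 0, -0.0005, 0],
    [0, 0, 0, 0, 0],
    [0, 0, 0, 0, 0]
  ]
}}

```text
t: 22.05
position: [0.5396, 0.238, 0.074]
ee_rot: [[0.469, 0.757, 0.455], [-0.187, 0.588, -0.787], [-0.863, 0.284, 0.417]]
contact_force: [0.5, 0.4, -1.8]
finger_gap: 0.085
```

Emit:
{"method": "apply_moves", "body": {
  "steps": [
    [0, 0, 0, -0.0005, 0],
    [0, 0, 0, -0.0005, 0],
    [0, 0, 0, -0.0005, 0],
    [0, 0, 0, 0, 0],
    [0, 0, 0, 0, 0],
    [0, 0, 0, 0, 0],
    [0, 0, 0, 0, 0],
    [0, 0, 0, 0, 0],
    [0, 0, 0, 0, 0],
    [0, 0, 0, 0, 0]
  ]
}}

```text
t: 23.05
position: [0.5396, 0.238, 0.0724]
ee_rot: [[0.469, 0.757, 0.455], [-0.187, 0.588, -0.787], [-0.863, 0.284, 0.417]]
contact_force: [0.1, 0.0, -1.9]
finger_gap: 0.087
```

```bash
python3 st.py; python3 chk.py
```

```text
23.05 [-1.104  1.017  0.725  1.986 -1.429  0.128  1.26 ] [0.5396 0.238  0.0724] 0.0872920893779575 [ 0.1  0.  -1.9]
[[ 0.469  0.757  0.455]
 [-0.187  0.588 -0.787]
 [-0.863  0.284  0.417]]
tilt 30.305907161443113 az -21.71506613737349
yaw -0.9228527239732154 tin exp [0.5234 0.2483 0.0105] err to coaster [-0.0009 -0.0003 -0.0005]
scene lid circle ((525.9877319335938, 249.71812438964844), 47.47452163696289) slopes [0.9936 3.9064] z 0.0722874362314755
top lid circle ((521.2760620117188, 245.71307373046875), 43.03723907470703) slopes [1.8488 2.5481] z 0.07089771943654245
```

Emit:
{"method": "apply_moves", "body": {
  "steps": [
    [0, 0, 0, -0.0005, 0],
    [0, 0, 0, -0.0005, 0],
    [0, 0, 0, -0.0005, 0],
    [0, 0, 0, 0, 0],
    [0, 0, 0, 0, 0],
    [0, 0, 0, 0, 0],
    [0, 0, 0, 0, 0],
    [0, 0, 0, 0, 0],
    [0, 0, 0, 0, 0],
    [0, 0, 0, 0, 0]
  ],
  "force": 30
}}

```text
t: 24.15
position: [0.5407, 0.2383, 0.0719]
ee_rot: [[0.471, 0.756, 0.454], [-0.186, 0.588, -0.787], [-0.862, 0.286, 0.418]]
contact_force: [2.5, 2.3, 8.0]
finger_gap: 0.085
```

It's on the stone (8 N upward). Letting go.

Emit:
{"method": "apply_moves", "body": {
  "steps": [
    [0.15, 0, 0, 0, 0],
    [0.25, 0, 0, 0, 0],
    [0.4, 0, 0, 0, 0],
    [0.6, 0, 0, 0, 0],
    [0.8, 0, 0, 0, 0],
    [0.8, 0, 0, 0, 0],
    [0.8, 0, 0, 0, 0],
    [0.8, 0, 0, 0, 0],
    [0.8, 0, 0, 0, 0],
    [0.8, 0, 0, 0, 0]
  ]
}}

```text
t: 25.15
position: [0.5396, 0.2379, 0.0709]
ee_rot: [[0.469, 0.757, 0.455], [-0.187, 0.588, -0.787], [-0.863, 0.284, 0.417]]
contact_force: [0.8, -0.1, -0.7]
finger_gap: 0.799
```

Emit:
{"method": "apply_moves", "body": {
  "steps": [
    [0.8, -0.005, 0.002, 0.01, 0],
    [0.8, -0.01, 0.004, 0.02, 0],
    [0.8, -0.01, 0.004, 0.02, 0],
    [0.8, -0.01, 0.004, 0.02, 0],
    [0.8, -0.01, 0.004, 0.02, 0],
    [0.8, -0.01, 0.004, 0.02, 0],
    [0.8, -0.01, 0.004, 0.02, 0],
    [0.8, -0.01, 0.004, 0.02, 0],
    [0.8, 0, 0, 0.01, 0],
    [0.8, 0, 0, 0, 0]
  ]
}}

```text
t: 26.15
position: [0.465, 0.2682, 0.2316]
ee_rot: [[0.47, 0.757, 0.455], [-0.186, 0.589, -0.787], [-0.863, 0.285, 0.417]]
contact_force: [-0.1, 0.7, -0.7]
finger_gap: 0.801
```

```bash
python3 st.py; python3 - <<'E'
from h import *
np.set_printoptions(precision=4,suppress=True)
S=get_image('scene');T=get_image('top')
for n,I in(('scene',S),('top',T)):
    Q=cloud(I)
    m=(np.hypot(Q[...,0]-.523,Q[...,1]-.248)<.032)&(abs(Q[...,2]-.07)<.01);q=Q[m]
    A=np.c_[q[:,:2]-[.523,.248],np.ones(len(q))];k=np.linalg.lstsq(A,q[:,2],rcond=None)[0]
    M=(np.hypot(Q[...,0]-.523,Q[...,1]-.248)<.06)&(abs(Q[...,2]-.07)<.008);print(n,'slopes deg',np.degrees(k[:2]),'z',k[2],'lid',cv2.minEnclosingCircle((Q[M][:,:2]*1000).astype(np.float32)))
    f=I['frame'].astype(int);sat=f.max(-1)-f.min(-1)
    m=(np.hypot(Q[...,0]-.522,Q[...,1]-.249)<.1)&(sat<22)&(f.max(-1)>60)&(Q[...,2]>.004)&(Q[...,2]<.016);print('coaster',cv2.minAreaRect((Q[m][:,:2]*1000).astype(np.float32)))
a=cv2.resize(S['frame'][100:290,200:420],None,fx=2,fy=2,interpolation=cv2.INTER_CUBIC);b=cv2.resize(T['frame'][140:290,200:300],(253,380),interpolation=cv2.INTER_CUBIC)
cv2.imwrite('pics/s8.png',np.hstack([a,b]))
E
```

```text
26.15 [-1.493  0.933  1.346  1.952 -0.926  0.647  0.808] [0.465  0.2682 0.2316] 0.8005312446451706 [-0.1  0.7 -0.7]
[[ 0.47   0.757  0.455]
 [-0.186  0.589 -0.787]
 [-0.863  0.285  0.417]]
tilt 30.348407250053064 az -21.577292510529812
scene slopes deg [-0.4359  0.6521] z 0.07175725128506548 lid ((525.5982666015625, 247.7107391357422), 44.33333969116211)
coaster ((511.0953063964844, 249.0162353515625), (124.13135528564453, 131.7162628173828), 88.64977264404297)
top slopes deg [ 0.5713 -0.371 ] z 0.0692018862648724 lid ((522.3778076171875, 248.16429138183594), 43.1252326965332)
coaster ((522.6323852539062, 248.63858032226562), (118.16804504394531, 116.67664337158203), 82.07164764404297)
```

View pics/s8.png

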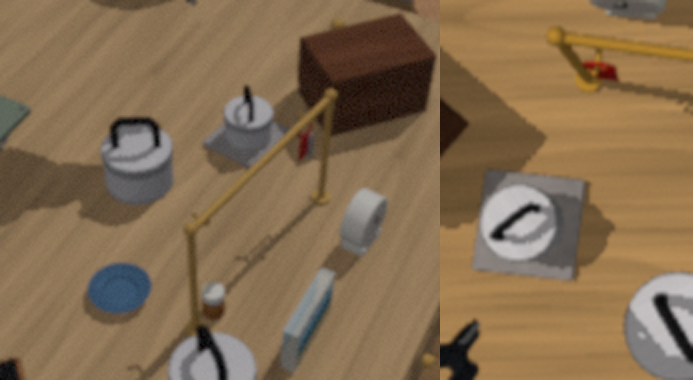

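The tin stands upright in the middle of the coaster, at (248,122) and (517,222) in the picture. The gripper is clear and everything else is in place. Handing in.

```bash
python3 -c "
from bench import job_done
print(job_done())"
```

```text
the job is handed in; nothing more can be done
None
```

The smallest tin now stands upright on the grey coaster. The gripper is open and clear of everything, and the job was handed in at about 26 s of the 40 s allowed.

**Method:** The moves have no tilt command, so I leaned the tool about 30° by pushing the wrist joint against its limit, and that lean stayed. I then reached under the rail, gripped the handle and lifted the tin out towards the robot.

**Last checks:**
- **Position:** the top camera puts the tin's lid centre within 1 mm of the coaster's centre, against an 18 mm margin. The scene camera puts the lid about 3 mm off.
- **Level:** the lid slopes less than 1° in both views.
- **Coaster:** it is within 1 mm of where it started.
- **Rail, keyring and the rest:** they looked undisturbed in the final picture, judged by eye.

**What went wrong or disagreed:**
- **Missed first grip:** the fingers shut above the handle. The real fingertips end about 33 mm behind the reported tool point. I measured this in the wrist camera's depth image, went deeper and gripped on the second close.
- **Slight lean in the air:** while carried, the tin read about 2 to 5° off level by rough measurement. It levelled when I pressed it onto the stone with about 8 N, before letting go.
- **Scene camera's coaster reading:** its final coaster measurement (124 x 132 mm, about 11 mm off) was too large for the real 120 mm coaster, so I relied on the top view.

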